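# Charge the vibrating mill, shut it and lock its castle nut

## Task

Charge the vibrating mill: tip the rock lumps off the aluminium tray into the mill's open box, put every steel grinding bar in with them and set the empty tray back upright on its grey mat. Then swing the lid shut over the box, tighten the castle nut clockwise until it is down on the lid, and turn it a little further to the next place where one of its slots lines up with the cotter hole through the stud (the white line on the stud's end shows the hole's direction), and no further. Leave the jar, the flask, the dish and the wrench where they are.

Things in the scene. Friction and masses are not known exactly. Their poses are not given: they have to be found in the camera images.
- mill: the mill, fixed to the bench: a grey deck plate 250 x 250 x 12 mm with a square steel charge box, open on top, in its middle (outside 160 x 160 mm, walls 5 mm, inner floor 17 mm and rim 97 mm above the bench, about 150 x 150 x 80 mm inside) and a round boss of 40 mm diameter at its +x +y corner, at (95, 95) mm in this frame, that carries stud, nut and lid. Origin at the centre of the deck's underside, on the bench; x and y parallel to the box's sides
- lid (a joint): the flat aluminium lid, 166 x 166 x 8 mm, top face 106 mm above the bench, which swings level about the upright stud at the corner of the box. 0 = shut square over the box (a stop); the value (rad) grows as it swings away clockwise seen from above; it starts open at 1.6 to 1.8 and stays where it is left (friction 0.15 N m). It moves freely whatever the nut does
- lid_knob (a point): middle of the top face of the lid's black upright round knob, 22 mm diameter and 36 mm tall, 191 mm from the stud's axis, for pinching from above; its top is 142 mm above the bench. It moves on a circle about the stud's axis; with the lid shut it is over the box corner diagonally opposite the stud, at (-40, -40) mm in the mill's frame
- nut (a joint): turn of the castle nut on the stud (rad); grows clockwise seen from above (tightening). Starts loose at -4.6 to -3.2; at 0 it is down on the thin washer on the lid (tight). Torque needed grows steadily from 0.3 to 0.4 N m at 0. It sinks 8 mm a turn and stays where left. Past 0 a slot first meets the hole at 0.35 to 0.70; past 1.0 it is over-tightened
- slot_a (a point): on the nut's axis, halfway up its slots, 25 mm above the nut's underside. The steel nut: hexagon 36 mm across flats, 20 mm high, with a 10 mm crown of six slots 7.5 mm wide above it (30 mm in all); each slot is over the middle of a flat. Its underside stands 107 mm above the bench when tight. x runs along one opposite pair of slots (square to one pair of flats), z is up
- slot_b (a point): same point; x runs along the next pair of slots, 60 degrees anticlockwise of slot_a's
- slot_c (a point): same point; x runs along the third pair of slots, 120 degrees anticlockwise of slot_a's
- stud: the fixed upright stud, 20 mm thick, that carries the nut and lid; x runs along its cotter hole (5 mm, across the stud, 25 mm above the origin) and along the white line across the stud's end; z up. Origin on its axis at the height of the tight nut's underside (107 mm above the bench); its end is 38 mm above the origin. Its direction differs from start to start
- tray: aluminium tray, 160 (x) x 124 (y) mm, 0.35 kg: floor 3 mm, walls 35 mm high on both sides and at the +x end, no wall at the -x end, which is the pouring lip. A flat carrying bar (14 mm thick in x, 22 mm high, 124 mm long in y, its centre 91 mm above the tray's underside, free underneath for 77 mm above the floor) crosses it over its middle. Origin at the centre of its underside; x from the lip towards the back wall
- tray_lip (a point): middle of the tray's pouring edge, 80 mm from the centre, on the upper face of the floor. Rock starts to slide at a tilt of about 30 to 40 degrees
- mat: grey mat, 200 x 170 x 2 mm, flat on the bench and fixed, where the tray stands; origin at the centre of its underside
- rock0: a lump of brown-grey rock, 32 to 35 mm wide and 26 mm high, 40 g (as it lies at the start its flat top and bottom are level); origin at its middle. At the start it lies on the tray. 3 to 5 lumps are present
- rock1: a lump of brown-grey rock, 32 to 35 mm wide and 26 mm high, 40 g (as it lies at the start its flat top and bottom are level); origin at its middle. At the start it lies on the tray. 3 to 5 lumps are present
- rock2: a lump of brown-grey rock, 32 to 35 mm wide and 26 mm high, 40 g (as it lies at the start its flat top and bottom are level); origin at its middle. At the start it lies on the tray. 3 to 5 lumps are present
- rock3: a lump of brown-grey rock, 32 to 35 mm wide and 26 mm high, 40 g (as it lies at the start its flat top and bottom are level); origin at its middle. At the start it lies on the tray. 3 to 5 lumps are present
- rock4: a lump of brown-grey rock, 32 to 35 mm wide and 26 mm high, 40 g (as it lies at the start its flat top and bottom are level); origin at its middle. At the start it lies on the tray. 3 to 5 lumps are present
- bar0: a cut length of square steel bar, 50 x 26 x 26 mm, 0.25 kg, long axis x; origin at the centre of its underside. Lies loose on the bench between the tray and the mill at the start. 1 to 3 bars are present
- bar1: a cut length of square steel bar, 50 x 26 x 26 mm, 0.25 kg, long axis x; origin at the centre of its underside. Lies loose on the bench between the tray and the mill at the start. 1 to 3 bars are present
- bar2: a cut length of square steel bar, 50 x 26 x 26 mm, 0.25 kg, long axis x; origin at the centre of its underside. Lies loose on the bench between the tray and the mill at the start. 1 to 3 bars are present
- jar: yellow plastic jar, 68 mm across, 85 mm high; leave alone; origin under its centre
- dish: glass dish, 90 mm across, 25 mm high; leave alone; origin under its centre
- wrench: steel wrench lying on the bench, about 200 mm long; leave alone
- flask: white plastic bottle, 52 mm across, 85 mm high; leave alone; origin under its centre
Not all that is in view belongs to the job. Of the things that look like the dish, take the one that is nearest to the robot's base at the start.

How it is judged:
On the way, in this order (a step that is already met when the one before it is completed fails the run):
1. the tray is tipped by more than 25 degrees with its lip over the box (angle between tray's own z axis and vertical above 0.44 rad and horizontal distance between tray_lip and mill below 0.11 m and height (world z) of tray_lip above 0.03 m), for 0.1 s.
2. all rock lumps and bars lie in the box, the lid still open (x of rock0 in the frame of mill between -0.08 and 0.08 m and y of rock0 in the frame of mill between -0.08 and 0.08 m and z of rock0 in the frame of mill between 0.01 and 0.097 m and x of rock1 in the frame of mill between -0.08 and 0.08 m and y of rock1 in the frame of mill between -0.08 and 0.08 m and z of rock1 in the frame of mill between 0.01 and 0.097 m and x of rock2 in the frame of mill between -0.08 and 0.08 m and y of rock2 in the frame of mill between -0.08 and 0.08 m and z of rock2 in the frame of mill between 0.01 and 0.097 m and x of rock3 in the frame of mill between -0.08 and 0.08 m and y of rock3 in the frame of mill between -0.08 and 0.08 m and z of rock3 in the frame of mill between 0.01 and 0.097 m and x of rock4 in the frame of mill between -0.08 and 0.08 m and y of rock4 in the frame of mill between -0.08 and 0.08 m and z of rock4 in the frame of mill between 0.01 and 0.097 m and x of bar0 in the frame of mill between -0.08 and 0.08 m and y of bar0 in the frame of mill between -0.08 and 0.08 m and z of bar0 in the frame of mill between 0.01 and 0.097 m and x of bar1 in the frame of mill between -0.08 and 0.08 m and y of bar1 in the frame of mill between -0.08 and 0.08 m and z of bar1 in the frame of mill between 0.01 and 0.097 m and x of bar2 in the frame of mill between -0.08 and 0.08 m and y of bar2 in the frame of mill between -0.08 and 0.08 m and z of bar2 in the frame of mill between 0.01 and 0.097 m and value of joint lid above 0.5 rad), for 0.2 s.
3. the lid is shut over the charge, the nut not yet tight (x of rock0 in the frame of mill between -0.08 and 0.08 m and y of rock0 in the frame of mill between -0.08 and 0.08 m and z of rock0 in the frame of mill between 0.01 and 0.097 m and x of rock1 in the frame of mill between -0.08 and 0.08 m and y of rock1 in the frame of mill between -0.08 and 0.08 m and z of rock1 in the frame of mill between 0.01 and 0.097 m and x of rock2 in the frame of mill between -0.08 and 0.08 m and y of rock2 in the frame of mill between -0.08 and 0.08 m and z of rock2 in the frame of mill between 0.01 and 0.097 m and x of rock3 in the frame of mill between -0.08 and 0.08 m and y of rock3 in the frame of mill between -0.08 and 0.08 m and z of rock3 in the frame of mill between 0.01 and 0.097 m and x of rock4 in the frame of mill between -0.08 and 0.08 m and y of rock4 in the frame of mill between -0.08 and 0.08 m and z of rock4 in the frame of mill between 0.01 and 0.097 m and x of bar0 in the frame of mill between -0.08 and 0.08 m and y of bar0 in the frame of mill between -0.08 and 0.08 m and z of bar0 in the frame of mill between 0.01 and 0.097 m and x of bar1 in the frame of mill between -0.08 and 0.08 m and y of bar1 in the frame of mill between -0.08 and 0.08 m and z of bar1 in the frame of mill between 0.01 and 0.097 m and x of bar2 in the frame of mill between -0.08 and 0.08 m and y of bar2 in the frame of mill between -0.08 and 0.08 m and z of bar2 in the frame of mill between 0.01 and 0.097 m and value of joint lid below 0.05 rad and value of joint nut below -0.1 rad), for 0.2 s.
4. the nut is turned down tight on the lid (value of joint lid below 0.05 rad and value of joint nut above 0 rad), for 0.05 s.
At the end, for the whole second after the job is handed in: All rock lumps and bars are in the box below its rim; lid shut within 0.05 rad; nut joint between 0 and 1.0 rad with a slot within 0.09 rad (5 degrees) of the cotter hole; tray upright and at rest on its mat, centres within 50 mm (all of step 4 and x of rock0 in the frame of mill between -0.08 and 0.08 m and y of rock0 in the frame of mill between -0.08 and 0.08 m and z of rock0 in the frame of mill between 0.01 and 0.097 m and x of rock1 in the frame of mill between -0.08 and 0.08 m and y of rock1 in the frame of mill between -0.08 and 0.08 m and z of rock1 in the frame of mill between 0.01 and 0.097 m and x of rock2 in the frame of mill between -0.08 and 0.08 m and y of rock2 in the frame of mill between -0.08 and 0.08 m and z of rock2 in the frame of mill between 0.01 and 0.097 m and x of rock3 in the frame of mill between -0.08 and 0.08 m and y of rock3 in the frame of mill between -0.08 and 0.08 m and z of rock3 in the frame of mill between 0.01 and 0.097 m and x of rock4 in the frame of mill between -0.08 and 0.08 m and y of rock4 in the frame of mill between -0.08 and 0.08 m and z of rock4 in the frame of mill between 0.01 and 0.097 m and x of bar0 in the frame of mill between -0.08 and 0.08 m and y of bar0 in the frame of mill between -0.08 and 0.08 m and z of bar0 in the frame of mill between 0.01 and 0.097 m and x of bar1 in the frame of mill between -0.08 and 0.08 m and y of bar1 in the frame of mill between -0.08 and 0.08 m and z of bar1 in the frame of mill between 0.01 and 0.097 m and x of bar2 in the frame of mill between -0.08 and 0.08 m and y of bar2 in the frame of mill between -0.08 and 0.08 m and z of bar2 in the frame of mill between 0.01 and 0.097 m and value of joint nut below 1 rad and angle between the x axis of any of slot_a, slot_b, slot_c and the x axis of stud, either way round below 0.09 rad and velocity of joint nut below 0.05 rad/s and horizontal distance between tray and mat below 0.05 m and angle between tray's own z axis and vertical below 0.08 rad and height (world z) of tray below 0.012 m and linear speed of tray below 0.03 m/s); the robot touches nothing.
It fails at once if a bystander (jar, dish, wrench or flask) is moved more than 40 mm (distance of any of jar, dish, wrench, flask from where it was at the start of the episode above 0.04 m).
It fails at once if the nut is over-tightened, turned more than 1.0 rad past tight (value of joint nut above 1 rad).
Of rock0, rock1, rock2, rock3, rock4 only 3 to 5 are there at a start; the rules pass over those that are not, and their reading is None.
Of bar0, bar1, bar2 only 1 to 3 are there at a start; the rules pass over those that are not, and their reading is None.
At some moment in a run one of bar0, bar1, bar2, tray may be knocked a few centimetres aside while the robot is not near it.
It also fails if it takes over 210 s, if anything falls off the work surface, if the arm or the gripper's body presses on something with over 40 N, if the wrist force passes 120 N, or if a joint passes its speed limit or range.

## Robot

A 6-joint arm with a two-finger parallel gripper is mounted at the origin on the work surface. World frame = base frame: x ahead of the robot, y to its left, z up, the work surface at z = 0. Lengths are in m, angles in rad, forces in N, time in s.
With the tool pointing down it reaches from about 0.325 to 0.925 m from the base axis. Payload 3.1 kg.
Tool frame: the origin (TCP) lies at the centre of the arm's flange, where the gripper is bolted on; the fingertips stand 173 mm ahead of it and the grasp point (between the pads) lies 155 mm ahead of it; z points along the fingers, y is the direction in which the jaws open and shut (so a half turn about z gives the same grasp; the last joint's range is limited). The gripper opens to 85 mm and grips with 20 to 120 N. Pads are 22 mm wide; open, the fingers measure 114 mm over their backs; the gripper's body (76 mm by 85 mm) begins 54 mm behind the grasp point. The pads swing forward as they close: fully open they stand 13 mm farther back than shut.
Start: joints at [-1.397, 0.217, 1.613, -0, 1.311, -0.112], TCP at [0.176, -0.6, 0.405] pointing down, gripper open.
Joint ranges: [-2.75, 2.75], [-0.78, 2.1], [0.31, 2.55], [-1.13, 4.27], [0.13, 2.63], [-2.58, 2.58]. Speed limits (rad/s): [2.79, 2.79, 3.14, 3.14, 3.14, 3.14].

## Interface

Orientations are given as a 3x3 rotation matrix whose columns are the frame's x, y, z axes.
In Python, from rig import robot gives the robot as it stands. The module is installed in compiled form; this text tells all that it offers.
- The arm moves only by the tool drive_tool, never from a script. Its argument "series" is a list of rows, each a list of 3 entries, a list of its own where there are three numbers: the closure in counts, from 0 (fully open) to 255 (shut), then the shift along the tool's x, y, z in mm, then the turn, a rotation vector about the tool's x, y, z in rad. A call has 1 to 10 rows; each row is the pose to reach, as a shift and turn from the pose commanded when the call began, along the tool's axes at that moment; what a row does not reach only later rows make up. A row lasts 1/10 s, in which the tool goes at most 50 mm and 8.59 degrees, less where a joint would pass 70% of its speed; a pose out of reach is approached as far as the arm can. A call with a gripper value outside its range is refused whole. The fingers move at their own pace and stop on an object; "newtons" is the grip in N (left out, the last holds). Time passes only in rows, so rows that repeat a pose let the fingers close. It gives the time, the measured TCP pose, the force and the opening at its end, in the units of the state.
- robot.state(): the state, without advancing time (a new reading comes with each control period).
- robot.read_camera(name): name is "side" or "top" or "wrist"; returns (picture, depth): 420x560x3 uint8, red, green, blue; 420x560 float32, m along the optical axis (not along the pixel's ray), 0 where there is no reading.
- robot.calibration(name): a dict with "intrinsics" (3x3 intrinsics, pixels), "pose" (4x4, takes a point from camera to world coordinates). Camera axes: x right, y down, z forward; pixel columns grow to the right and rows downward; lengths in m; the calibration is good to about 2 mm. A picture is of the moment at which its call begins: read the wrist's pose just before it. calibration takes no time and is no camera call; for the wrist camera it gives the pose at the moment of the call.
- robot.job_done(): hands the job in, once; it reports no verdict.
The state is a dict: "t": time; "joint_pos": joint angles; "dq": joint speeds; "effort": joint torques, N m; "tcp_pos": TCP position; "ee_rot": TCP orientation; "wrist_force": force on the tool from outside, world axes, zero at the start; "moment": the same for the moment, N m; "finger_gap": finger opening in m.
Only numpy, scipy, OpenCV 4.12 (cv2) and the standard library are available. Lean on these libraries where they do the work, as an engineer would, in place of code of your own. Each camera call takes 0.05 s, during which the arm holds its last target. There are 200 camera calls.

## Working session

There is one attempt and no reset: what is moved stays moved. The work goes in short steps, Python scripts to look and compute and a tool call to move; the robot and the scene stay as the last step left them, time stands still between calls to the robot, and variables do not carry over. Pictures are saved under pics/ and viewed, about 12 in all and at most 16, crops included, and the job is handed in when it is done.

Besides the shell and the picture viewer there is one more tool, called after "Emit:" as name(argument=value, ...) on one line, values as JSON. drive_tool: Moves the arm, as the interface text tells. Its arguments: {"type":"object","properties":{"series":{"type":"array","items":{"type":"array"}},"newtons":{"type":"number"}},"required":["series"]}

```bash
mkdir -p pics; cat > h.py <<'E'
import numpy as np, cv2
from rig import robot
np.set_printoptions(precision=4,suppress=True)
def cam(n,save=None):
    c=robot.calibration(n); im,d=robot.read_camera(n)
    if save: cv2.imwrite('pics/'+save+'.png',im[:,:,::-1])
    return im,d,c['intrinsics'],c['pose']
def ray(px,z,K,T):
    """pixels (N,2) -> points on plane z"""
    px=np.atleast_2d(px).astype(float); r=np.c_[px,np.ones(len(px))]@np.linalg.inv(K).T@T[:3,:3].T
    o=T[:3,3]; return o+r*((z-o[2])/r[:,2])[:,None]
def cloud(d,K,T):
    v,u=np.indices(d.shape); r=np.stack([u,v,np.ones_like(u)],-1)@np.linalg.inv(K).T
    return (r*d[...,None])@T[:3,:3].T+T[:3,3]
E
python3 - <<'E'
from h import *
for n in('top','side','wrist'):
    im,d,K,T=cam(n,n+'0'); print(n,K,T)
    np.savez('pics/'+n+'0.npz',im=im,d=d,K=K,T=T)
s=robot.state(); print(s)
E
```

```text
top [[494.5118   0.     275.4716]
 [  0.     494.5118 209.366 ]
 [  0.       0.       1.    ]] [[ 0.0081 -0.9749  0.2226  0.2417]
 [-1.     -0.0071  0.0053 -0.0771]
 [-0.0035 -0.2226 -0.9749  1.4385]
 [ 0.      0.      0.      1.    ]]
side [[496.5846   0.     282.8763]
 [  0.     496.5846 212.7738]
 [  0.       0.       1.    ]] [[-0.9431 -0.2567  0.2114  0.2757]
 [-0.3321  0.6954 -0.6373  0.8034]
 [ 0.0166 -0.6712 -0.741   1.0959]
 [ 0.      0.      0.      1.    ]]
wrist [[290.9218   0.     282.7358]
 [  0.     290.9218 203.7265]
 [  0.       0.       1.    ]] [[ 0.2819 -0.91   -0.3039  0.254 ]
 [-0.9594 -0.2685 -0.0857 -0.5762]
 [-0.0036  0.3158 -0.9488  0.3733]
 [ 0.      0.      0.      1.    ]]
{'t': 0.15, 'joint_pos': array([-1.3972,  0.2176,  1.6146, -0.    ,  1.3113, -0.1122]), 'dq': array([ 0.0014, -0.0021, -0.0051, -0.0001, -0.0015,  0.0001]), 'effort': array([ -0.0003, -39.7445, -30.4418,  -0.0002,   0.0058,   0.    ]), 'tcp_pos': array([ 0.1762, -0.5993,  0.4037]), 'ee_rot': array([[ 0.9594,  0.2819, -0.0003],
       [ 0.2819, -0.9594,  0.0018],
       [ 0.0002, -0.0019, -1.    ]]), 'wrist_force': array([ 1.2391, -0.8339,  0.4012]), 'moment': array([-0.019 , -0.0353, -0.0236]), 'finger_gap': 0.08495404299403504}
```

View pics/top0.png

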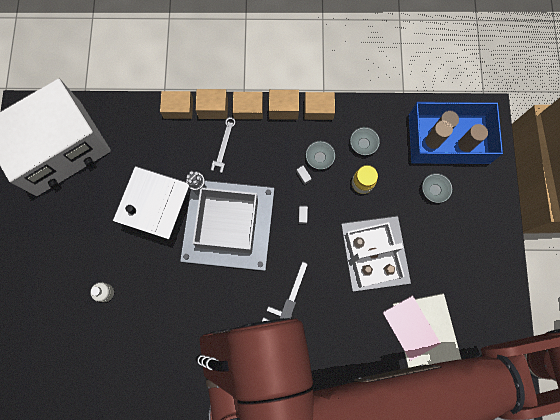

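View pics/side0.png

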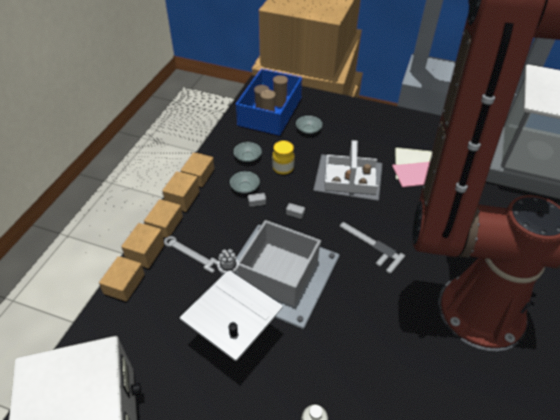

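```bash
python3 - <<'E'
from h import *
z=np.load('pics/top0.npz'); im,d,K,T=[z[k] for k in('im','d','K','T')]
a=cv2.resize(im[200:310,325:435],None,fx=4,fy=4,interpolation=cv2.INTER_CUBIC)
w=np.load('pics/side0.npz')['im']
b=cv2.resize(w[130:240,310:395],None,fx=4,fy=4,interpolation=cv2.INTER_CUBIC)
cv2.imwrite('pics/c1.png',np.hstack([a,b])[:,:,::-1])
P=cloud(d,K,T)
def blob(name,m):
    n,l,s,c=cv2.connectedComponentsWithStats(m.astype(np.uint8))
    for i in range(1,n):
        if s[i,4]>40:
            q=P[l==i]; zz=np.percentile(q[:,2],90); r=cv2.minAreaRect(q[:,:2].astype(np.float32)*1000)
            print(name,c[i].round(),s[i,4],'zmax%.3f'%zz,'xy',np.median(q[:,:2],0),r)
ok=(d>0)&(P[...,0]>0.2)&(P[...,0]<.95)
blob('bar',ok&(P[...,2]>.018)&(P[...,2]<.04)&(P[...,1]<-0.08)&(P[...,1]>-0.25))
blob('lid',ok&(P[...,2]>.099)&(P[...,2]<.112)&(P[...,1]>.03))
blob('knob',ok&(P[...,2]>.135)&(P[...,2]<.15)&(P[...,1]>.03)&(P[...,0]<.6))
blob('nut',ok&(P[...,2]>.128)&(P[...,2]<.16)&(P[...,1]>.0)&(P[...,0]>.45)&(P[...,1]<.2))
blob('deck',ok&(P[...,2]>.006)&(P[...,2]<.018)&(P[...,1]>-.1)&(P[...,1]<.2))
blob('rim',ok&(P[...,2]>.088)&(P[...,2]<.1)&(P[...,1]>-.1)&(P[...,1]<.15))
T2=ok&(P[...,1]<-.2)&(P[...,1]>-.5)&(P[...,0]<.55)
blob('handle',T2&(P[...,2]>.09)&(P[...,2]<.12))
blob('tray',T2&(P[...,2]>.012)&(P[...,2]<.05))
blob('mat',T2&(P[...,2]>.000)&(im.min(2)>90))
E
```

```text
bar [288. 115.] 49 zmax0.037 xy [ 0.8591 -0.1056] ((858.5870971679688, -108.2691421508789), (6.023409843444824, 54.66232681274414), 0.47989606857299805)
bar [319. 115.] 90 zmax0.037 xy [ 0.859  -0.2029] ((858.7973022460938, -200.3263702392578), (86.9544448852539, 5.72428560256958), 88.92363739013672)
bar [320. 154.] 197 zmax0.026 xy [ 0.7408 -0.2028] ((735.800048828125, -202.31033325195312), (85.14977264404297, 88.90741729736328), 89.34642028808594)
bar [304. 174.] 138 zmax0.029 xy [ 0.673  -0.1535] ((673.8450927734375, -152.6811981201172), (50.09281921386719, 26.067893981933594), 32.33694839477539)
bar [303. 214.] 145 zmax0.029 xy [ 0.551  -0.1501] ((550.6183471679688, -150.1611328125), (23.89776611328125, 51.62632751464844), 89.74063873291016)
lid [ 61. 162.] 208 zmax0.111 xy [0.6792 0.5397] ((678.4135131835938, 538.87548828125), (22.876747131347656, 254.7798614501953), 38.332176208496094)
lid [153. 202.] 3372 zmax0.108 xy [0.567  0.2714] ((576.8571166992188, 252.71371459960938), (203.6627197265625, 201.94281005859375), 72.04239654541016)
knob [129. 208.] 50 zmax0.144 xy [0.5389 0.
[... 1995 characters left out ...]
75, -422.378173828125), (76.02019500732422, 6.24040412902832), 14.021744728088379)
tray [367. 270.] 87 zmax0.032 xy [ 0.3899 -0.3312] ((391.4230651855469, -333.4093017578125), (27.66435432434082, 28.88287925720215), 75.06981658935547)
tray [389. 269.] 86 zmax0.031 xy [ 0.3923 -0.3952] ((392.8338928222656, -397.14227294921875), (28.798673629760742, 26.522430419921875), 29.719594955444336)
mat [376. 253.] 2646 zmax0.040 xy [ 0.4346 -0.3621] ((442.07135009765625, -361.63946533203125), (201.4325408935547, 169.8367156982422), 7.9904937744140625)
mat [408. 318.] 1009 zmax0.006 xy [ 0.2565 -0.4478] ((259.8597412109375, -438.624267578125), (116.48162841796875, 122.4117431640625), 0.4605971872806549)
```

View pics/c1.png

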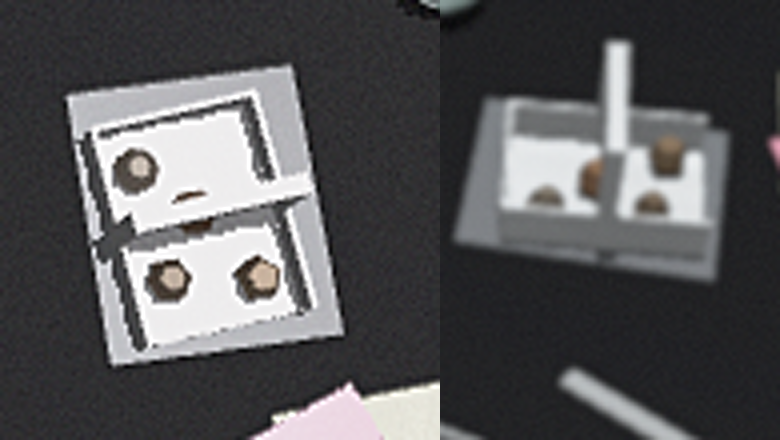

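```bash
cat >> h.py <<'E'
from scipy.spatial.transform import Rotation as Ro
def Rt(psi,tilt=0):
    """tool R: y at heading psi (deg), tilted by tilt deg about tool x"""
    p=np.radians(psi); c,s=np.cos(p),np.sin(p)
    return np.array([[-s,c,0],[c,s,0],[0,0,-1.]])@Ro.from_euler('x',tilt,degrees=True).as_matrix()
def go(G,psi,tilt=0,st=None):
    """print shift mm + rotvec to bring grasp point to G; returns the new (tcp,R)"""
    s=st or (robot.state()['tcp_pos'],robot.state()['ee_rot']); p,R=s
    R2=Rt(psi,tilt); t=np.array(G)-.155*R2[:,2]
    print('go',G,psi,tilt,'shift',(R.T@(t-p)*1000).round(1),'turn',Ro.from_matrix(R.T@R2).as_rotvec().round(3)); return t,R2
E
python3 - <<'E'
from h import *
a=go([.435,-.3547,.17],13.5); go([.435,-.3547,.093],13.5,0,a)
E
```

```text
go [0.435, -0.3547, 0.17] 13.5 0 shift [ 317.3 -161.6   79. ] turn [-0.001 -0.002 -1.521]
go [0.435, -0.3547, 0.093] 13.5 0 shift [ 0.  0. 77.] turn [0. 0. 0.]
```

Emit:
drive_tool(series=[[0,[317,-161.5,40],[0,0,-1.521]],[0,[317,-161.5,40],[0,0,-1.521]],[0,[317,-161.5,40],[0,0,-1.521]],[0,[317,-161.5,40],[0,0,-1.521]],[0,[317,-161.5,40],[0,0,-1.521]],[0,[317,-161.5,40],[0,0,-1.521]],[0,[317,-161.5,40],[0,0,-1.521]],[0,[317,-161.5,40],[0,0,-1.521]],[0,[317,-161.5,40],[0,0,-1.521]],[0,[317,-161.5,40],[0,0,-1.521]]], newtons=80)

```text
t: 1.15
tcp_pos: [0.4354, -0.3543, 0.3641]
ee_rot: [[-0.221, 0.975, -0.001], [0.975, 0.221, 0.001], [0.001, -0.001, -1.0]]
wrist_force: [0.4, 0.6, -0.8]
finger_gap: 0.0852
```

```bash
python3 - <<'E'
from h import *
im,d,K,T=cam('top','top1')
P=cloud(d,K,T); m=(d>0)&(P[...,0]<.55)&(P[...,1]<-.2)&(P[...,1]>-.5)
for lo,hi in((.03,.045),(.09,.112)):
    print(cv2.minAreaRect(P[m&(P[...,2]>lo)&(P[...,2]<hi)][:,:2].astype(np.float32)*1000))
print(robot.state()['tcp_pos'],robot.state()['joint_pos'])
go([.435,-.3547,.093],13.5)
E
```

```text
((265.66162109375, -427.9829406738281), (545.896240234375, 107.17115020751953), 24.023313522338867)
((439.28204345703125, -373.3866882324219), (17.451465606689453, 4.911962509155273), 48.44023895263672)
[ 0.4351 -0.3547  0.3642] [-0.8089  0.1212  1.8023 -0.0001  1.219  -1.0351]
go [0.435, -0.3547, 0.093] 13.5 0 shift [ -0.1  -0.1 116.2] turn [-0.001 -0.001 -0.009]
```

```bash
python3 - <<'E'
from h import *
im,d,K,T=cam('wrist','w1')
P=cloud(d,K,T); m=(d>0)&(P[...,0]<.6)&(P[...,0]>.3)&(P[...,1]<-.2)&(P[...,1]>-.5)&(P[...,2]<.12)
for lo,hi in((.034,.045),(.09,.112)):
    q=m&(P[...,2]>lo)&(P[...,2]<hi); print(q.sum(),cv2.minAreaRect(P[q][:,:2].astype(np.float32)*1000))
E
```

```text
1663 ((436.0361328125, -353.6041259765625), (160.04949951171875, 124.6240005493164), 13.360387802124023)
2434 ((435.6429748535156, -353.91973876953125), (15.907486915588379, 124.75729370117188), 13.619574546813965)
```

View pics/w1.png

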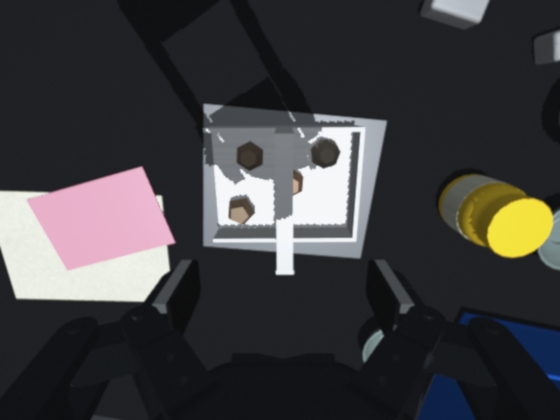

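The wrist view shows the tray (x 205–385, y 105–255) unmoved: the carrying bar runs down column 285, the back wall is at right, the lip at left, and there are four lumps. Picture 5 viewed. Now I grasp the bar.

Emit:
drive_tool(series=[[0,[0,0.5,45],[0,0,-0.009]],[0,[0,0.5,85],[0,0,-0.009]],[0,[0,0.5,116],[0,0,-0.009]],[0,[0,0.5,116],[0,0,-0.009]],[255,[0,0.5,116],[0,0,-0.009]],[255,[0,0.5,116],[0,0,-0.009]],[255,[0,0.5,116],[0,0,-0.009]],[255,[0,0.5,116],[0,0,-0.009]],[255,[0,0.5,116],[0,0,-0.009]],[255,[0,0.5,116],[0,0,-0.009]]], newtons=100)

```text
t: 2.25
tcp_pos: [0.4359, -0.3557, 0.2504]
ee_rot: [[-0.222, 0.975, 0.002], [0.975, 0.222, -0.002], [-0.002, 0.002, -1.0]]
wrist_force: [0.5, 1.7, 5.8]
finger_gap: 0.0123
```

Emit:
drive_tool(series=[[255,[0,0,0],[0,0,0]],[255,[0,0,-20],[0,0,0]],[255,[0,0,-50],[0,0,0]],[255,[0,0,-80],[0,0,0]],[255,[0,0,-110],[0,0,0]],[255,[0,0,-130],[0,0,0]],[255,[0,0,-140],[0,0,0]],[255,[0,0,-140],[0,0,0]]])

```text
t: 3.05
tcp_pos: [0.4353, -0.3552, 0.3889]
ee_rot: [[-0.222, 0.975, 0.0], [0.975, 0.222, -0.001], [-0.001, 0.0, -1.0]]
wrist_force: [0.4, -0.6, -5.5]
finger_gap: 0.0124
```

```bash
python3 - <<'E'
from h import *
im,d,K,T=cam('wrist','w2')
s=robot.state(); print(s['tcp_pos'],s['wrist_force'],s['finger_gap'])
yaw=-5.4; c=np.array([.525,.071]); u=np.array([np.cos(np.radians(yaw)),np.sin(np.radians(yaw))])
lip=np.r_[c+.04*u,.125]
a=(s['tcp_pos'],s['ee_rot'])
for t in (0,-25,-35,-45,-55):
    ex=np.array([*u*np.cos(np.radians(t)),-np.sin(np.radians(t))]); ez=np.array([*u*np.sin(np.radians(t)),np.cos(np.radians(t))])
    G=lip+.08*ex+.088*ez; a=go(G.round(4),yaw,t,a)
E
```

```text
[ 0.435  -0.3549  0.3874] [ 0.277   0.2599 -6.4514] 0.012671125870464324
go [0.6445 0.0597 0.213 ] -5.4 0 shift [357.7 296.4  19.7] turn [-0.001 -0.001  0.318]
go [0.6    0.0639 0.2386] -5.4 -25 shift [  -0.  -110.2  -11.1] turn [-0.436  0.    -0.   ]
go [0.5798 0.0658 0.243 ] -5.4 -35 shift [ -0.  -43.4 -10.2] turn [-0.175 -0.     0.   ]
go [0.5592 0.0678 0.2438] -5.4 -45 shift [  0.1 -43.4 -10.2] turn [-0.175 -0.     0.   ]
go [0.5387 0.0697 0.241 ] -5.4 -55 shift [ -0.  -43.5 -10.2] turn [-0.175  0.    -0.   ]
```

Emit:
drive_tool(series=[[255,[4,3,-2],[0,0,0.003]],[255,[12,9,-5],[0,0,0.01]],[255,[23,18,-9],[0,0,0.02]],[255,[37,30,-13],[0,0,0.032]],[255,[53,44,-17],[0,0,0.047]],[255,[70,58,-20],[0,0,0.062]],[255,[88,73,-20],[0,0,0.078]],[255,[106,88,-20],[0,0,0.094]],[255,[124,103,-20],[0,0,0.11]],[255,[142,118,-20],[0,0,0.126]]])

```text
t: 4.1
tcp_pos: [0.519, -0.1887, 0.4076]
ee_rot: [[-0.097, 0.995, -0.002], [0.995, 0.097, 0.001], [0.002, -0.002, -1.0]]
wrist_force: [-1.2, -0.0, -5.8]
finger_gap: 0.0121
```

```bash
python3 - <<'E'
from h import *
s=robot.state(); print(s['tcp_pos'],s['wrist_force'],s['finger_gap'])
go([.6445,.0597,.253],-5.4)
E
```

```text
[ 0.519  -0.1887  0.4076] [-1.154  -0.0229 -5.8094] 0.012127953253307592
go [0.6445, 0.0597, 0.253] -5.4 0 shift [235.  149.   -0.3] turn [-0.002 -0.001  0.192]
```

Emit:
drive_tool(series=[[255,[12,8,0],[0,0,0.01]],[255,[29,18,0],[0,0,0.024]],[255,[47,30,0],[0,0,0.038]],[255,[65,41,0],[0,0,0.053]],[255,[83,53,0],[0,0,0.068]],[255,[101,64,0],[0,0,0.083]],[255,[119,76,0],[0,0,0.098]],[255,[137,87,0],[0,0,0.113]],[255,[155,98,0],[0,0,0.128]],[255,[172,109,0],[0,0,0.142]]])

```text
t: 5.1
tcp_pos: [0.6103, -0.0068, 0.4073]
ee_rot: [[0.044, 0.999, -0.003], [0.999, -0.044, 0.001], [0.001, -0.003, -1.0]]
wrist_force: [0.7, 0.8, -5.1]
finger_gap: 0.0122
```

Emit:
drive_tool(series=[[255,[17,11,0],[0,0,0.014]],[255,[32,20,0],[0,0,0.026]],[255,[44,28,0],[0,0,0.036]],[255,[53,34,0],[0,0,0.043]],[255,[59,37,0],[0,0,0.047]],[255,[63,40,0],[0,0,0.05]],[255,[63,40,0],[0,0,0.05]],[255,[63,40,0],[0,0,0.05]]])

```text
t: 5.9
tcp_pos: [0.6531, 0.052, 0.4086]
ee_rot: [[0.094, 0.996, -0.0], [0.996, -0.094, -0.0], [-0.001, -0.0, -1.0]]
wrist_force: [0.2, -0.7, -5.9]
finger_gap: 0.012
```

```bash
python3 - <<'E'
from h import *
s=robot.state(); print(s['tcp_pos'],s['wrist_force'],s['finger_gap'],s['joint_pos'])
w,d,K,T=cam('wrist'); im,d,K,T=cam('side')
cv2.imwrite('pics/p3.png',cv2.resize(np.hstack([w,im]),(800,300))[:,:,::-1])
a=go([.6445,.0597,.253],-5.4)
a=go([.6,.0639,.2386],-5.4,-25)
E
```

```text
[0.6531 0.052  0.4086] [ 0.1807 -0.6745 -5.8574] 0.011991965155621 [-0.0274  0.2769  1.5333 -0.0005  1.3319  0.067 ]
go [0.6445, 0.0597, 0.253] -5.4 0 shift [ 7.  -9.2  0.7] turn [-0.  0. -0.]
go [0.6, 0.0639, 0.2386] -5.4 -25 shift [   6.9 -119.4   29.7] turn [-0.437  0.    -0.   ]
```

View pics/p3.png

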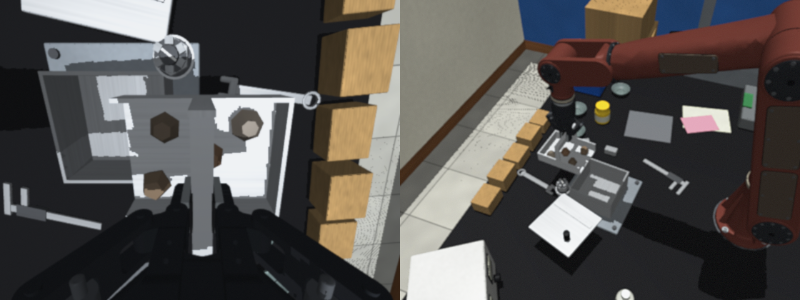

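The tray hangs over the mill's far side with its lip over the box, and all four lumps are still on it. Picture 6 viewed. Now I tilt.

Emit:
drive_tool(series=[[255,[2,-20,5],[-0.06,0,0]],[255,[4,-40,10],[-0.13,0,0]],[255,[6,-60,15],[-0.2,0,0]],[255,[7,-80,20],[-0.28,0,0]],[255,[7,-100,25],[-0.36,0,0]],[255,[7,-119,30],[-0.437,0,0]],[255,[7,-119,30],[-0.437,0,0]],[255,[7,-119,30],[-0.437,0,0]]])

```text
t: 6.8
tcp_pos: [0.5349, 0.0703, 0.3786]
ee_rot: [[0.094, 0.903, 0.419], [0.996, -0.085, -0.04], [-0.0, 0.421, -0.907]]
wrist_force: [0.7, -0.9, -4.8]
finger_gap: 0.0124
```

Emit:
drive_tool(series=[[255,[0,-11,-2.5],[-0.044,0,0]],[255,[0,-22,-5],[-0.088,0,0]],[255,[0,-32,-7],[-0.131,0,0]],[255,[0,-43,-10],[-0.175,0,0]],[255,[0,-54,-14],[-0.219,0,0]],[255,[0,-64,-18],[-0.262,0,0]],[255,[0,-75,-23],[-0.306,0,0]],[255,[0,-84,-28],[-0.349,0,0]],[255,[0,-84,-28],[-0.349,0,0]],[255,[0,-84,-28],[-0.349,0,0]]])

```text
t: 7.8
tcp_pos: [0.4491, 0.0787, 0.3702]
ee_rot: [[0.094, 0.703, 0.705], [0.996, -0.067, -0.067], [0.0, 0.708, -0.706]]
wrist_force: [0.6, 0.5, -3.4]
finger_gap: 0.0116
```

```bash
python3 - <<'E'
from h import *
s=robot.state(); print(s['tcp_pos'],s['wrist_force'],s['finger_gap'],s['joint_pos'])
w,d,K,T=cam('wrist'); im,d,K,T=cam('side')
im=cv2.resize(im[150:360,180:460],(560,420))
cv2.imwrite('pics/p4.png',cv2.resize(np.hstack([w,im]),(800,300))[:,:,::-1])
a=go([.5387,.0697,.241],-5.4,-55)
E
```

```text
[0.4491 0.0787 0.3702] [ 0.574   0.5267 -3.4186] 0.011617200327629567 [ 0.0486 -0.2979  2.2533 -0.2524  0.416   0.3332]
go [0.5387, 0.0697, 0.241] -5.4 -55 shift [ -0.5 -54.3   2. ] turn [-0.173  0.    -0.   ]
```

View pics/p4.png

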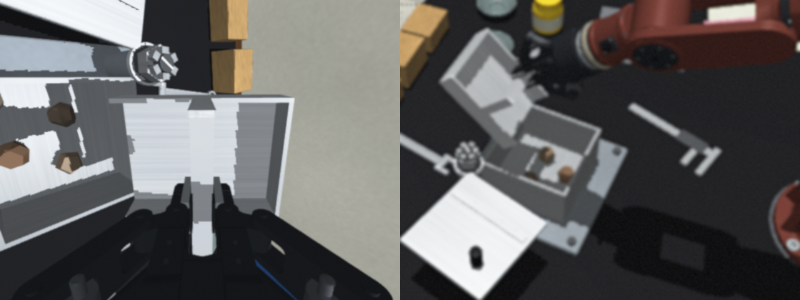

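The tray is empty: the wrist force of −3.4 N is the tray's weight alone, and lumps are visible in the box. Picture 7 viewed. I take the tray back.

```bash
python3 - <<'E'
from h import *
a=go([.6445,.0597,.27],-5.4,0)
a=go([.436,-.354,.24],13.5,0,a)
E
```

```text
go [0.6445, 0.0597, 0.27] -5.4 0 shift [ -0.4 177.8 100. ] turn [ 0.787 -0.    -0.001]
go [0.436, -0.354, 0.24] 13.5 0 shift [-431.5 -168.6   30. ] turn [ 0.    0.   -0.33]
```

Emit:
drive_tool(series=[[255,[0,18,10],[0.079,0,0]],[255,[0,40,22],[0.177,0,0]],[255,[0,65,36],[0.287,0,0]],[255,[0,90,50],[0.394,0,0]],[255,[0,115,64],[0.504,0,0]],[255,[0,140,78],[0.62,0,0]],[255,[0,160,90],[0.708,0,0]],[255,[0,178,100],[0.787,0,0]],[255,[0,178,100],[0.787,0,0]],[255,[0,178,100],[0.787,0,0]]])

```text
t: 8.9
tcp_pos: [0.6445, 0.0602, 0.4234]
ee_rot: [[0.094, 0.996, 0.001], [0.996, -0.094, 0.0], [0.0, 0.001, -1.0]]
wrist_force: [-0.5, -0.3, -4.5]
finger_gap: 0.0124
```

Emit:
drive_tool(series=[[255,[-20,-8,0],[0,0,-0.015]],[255,[-55,-21,0],[0,0,-0.042]],[255,[-95,-37,0],[0,0,-0.072]],[255,[-140,-54,0],[0,0,-0.106]],[255,[-185,-72,0],[0,0,-0.141]],[255,[-230,-90,0],[0,0,-0.176]],[255,[-275,-107,0],[0,0,-0.21]],[255,[-320,-125,0],[0,0,-0.245]],[255,[-360,-140,0],[0,0,-0.275]],[255,[-395,-154,0],[0,0,-0.302]]])

```text
t: 9.9
tcp_pos: [0.4511, -0.3193, 0.424]
ee_rot: [[-0.207, 0.978, 0.001], [0.978, 0.207, -0.002], [-0.002, 0.0, -1.0]]
wrist_force: [0.5, -0.1, -4.8]
finger_gap: 0.0126
```

```bash
python3 - <<'E'
from h import *
s=robot.state(); print(s['tcp_pos'],s['wrist_force'],s['finger_gap'])
im,d,K,T=cam('side')
P=cloud(d,K,T); m=(d>0)&(im.min(2)>70)&(im.max(2).astype(int)-im.min(2)<25)&(P[...,2]<.006)&(P[...,0]>.3)&(P[...,0]<.6)&(P[...,1]<-.22)&(P[...,1]>-.5)
print(m.sum(),cv2.minAreaRect(P[m][:,:2].astype(np.float32)*1000))
go([.44,-.358,.2],10)
E
```

```text
[ 0.4511 -0.3193  0.424 ] [ 0.5144 -0.0682 -4.7928] 0.012623235335819357
1548 ((440.08978271484375, -378.36944580078125), (279.6383056640625, 236.47659301757812), 0.1810818463563919)
go [0.44, -0.358, 0.2] 10 0 shift [-31.2 -15.5  69.4] turn [-0.005  0.008  0.032]
```

Emit:
drive_tool(series=[[255,[-31,-15.5,20],[0,0,0.032]],[255,[-31,-15.5,60],[0,0,0.032]],[255,[-31,-15.5,100],[0,0,0.032]],[255,[-31,-15.5,130],[0,0,0.032]],[255,[-31,-15.5,155],[0,0,0.032]],[255,[-31,-15.5,167],[0,0,0.032]],[255,[-31,-15.5,173],[0,0,0.032]],[255,[-31,-15.5,173],[0,0,0.032]]])

```text
t: 10.75
tcp_pos: [0.4444, -0.3518, 0.252]
ee_rot: [[-0.175, 0.984, 0.0], [0.984, 0.175, -0.001], [-0.001, 0.0, -1.0]]
wrist_force: [0.4, -0.5, -4.3]
finger_gap: 0.0124
```

```bash
python3 - <<'E'
from h import *
s=robot.state(); print(s['tcp_pos'],s['wrist_force'],s['finger_gap'])
E
```

```text
[ 0.4444 -0.3518  0.252 ] [ 0.357  -0.5216 -4.3104] 0.012363202375012906
```

Still just hanging; I lower it 2 mm more, release and rise.

Emit:
drive_tool(series=[[255,[0,0,2],[0,0,0]],[255,[0,0,2],[0,0,0]],[0,[0,0,2],[0,0,0]],[0,[0,0,2],[0,0,0]],[0,[0,0,2],[0,0,0]],[0,[0,0,-20],[0,0,0]],[0,[0,0,-60],[0,0,0]],[0,[0,0,-110],[0,0,0]],[0,[0,0,-160],[0,0,0]],[0,[0,0,-160],[0,0,0]]])

```text
t: 11.75
tcp_pos: [0.4463, -0.3538, 0.4215]
ee_rot: [[-0.175, 0.984, 0.012], [0.984, 0.175, -0.013], [-0.015, 0.01, -1.0]]
wrist_force: [0.4, -0.5, 1.0]
finger_gap: 0.0853
```

```bash
cat >> h.py <<'E'
def rect(P,m,lo,hi,box):
    q=m&(P[...,2]>lo)&(P[...,2]<hi)&(P[...,0]>box[0])&(P[...,0]<box[1])&(P[...,1]>box[2])&(P[...,1]<box[3])
    n,l,s,c=cv2.connectedComponentsWithStats(q.astype(np.uint8)); 
    if n<2: print('none'); return
    for i in np.argsort(-s[1:,4])[:3]+1:
        if s[i,4]>25: print(s[i,4],c[i].round(),cv2.minAreaRect(P[l==i][:,:2].astype(np.float32)*1000))
E
python3 - <<'E'
from h import *
s=robot.state(); print(s['tcp_pos'],s['wrist_force'],s['finger_gap'])
im,d,K,T=cam('wrist','w5'); P=cloud(d,K,T); m=d>0
print('tray'); rect(P,m,.034,.045,(.3,.6,-.5,-.2)); rect(P,m,.09,.112,(.3,.6,-.5,-.2))
im,d,K,T=cam('top','top5'); P=cloud(d,K,T); m=d>0
print('bars'); rect(P,m,.02,.04,(.45,.7,-.26,-.09))
im,d,K,T=cam('side','side5'); P=cloud(d,K,T); m=d>0
print('bars side'); rect(P,m,.02,.04,(.45,.7,-.26,-.09))
E
```

```text
[ 0.4463 -0.3538  0.4215] [ 0.3503 -0.487   1.0235] 0.08529125292031131
tray
799 [327. 164.] ((488.075927734375, -342.6403503417969), (70.92543029785156, 124.40418243408203), 10.304088592529297)
217 [238. 118.] ((389.638916015625, -299.81109619140625), (70.22703552246094, 3.560065269470215), 10.069436073303223)
187 [246. 214.] ((410.70355224609375, -416.8934631347656), (68.95325469970703, 3.970093250274658), 9.882905006408691)
1720 [278. 177.] ((444.3366394042969, -350.5655822753906), (15.702603340148926, 124.00146484375), 10.289918899536133)
bars
138 [303. 214.] ((551.7234497070312, -150.2326202392578), (23.781396865844727, 49.254188537597656), 89.60052490234375)
130 [304. 174.] ((673.4210205078125, -152.8246612548828), (50.883216857910156, 26.159509658813477), 31.302013397216797)
bars side
126 [294. 208.] ((555.2138061523438, -146.45974731445312), (32.61650848388672, 50.041847229003906), 89.90180206298828)
118 [256. 197.] ((677.2381591796875, -148.75941467285156), (49.30064392089844, 29.618791580200195), 30.497201919555664)
```

```bash
python3 - <<'E'
from h import *
a=go([.551,-.150,.16],-90)
E
```

```text
go [0.551, -0.15, 0.16] -90 0 shift [180.1 140.5  96.1] turn [-0.     0.001  1.747]
```

Emit:
drive_tool(series=[[0,[50,40,0],[0,0,0.15]],[0,[90,70,0],[0,0,0.3]],[0,[135,105,20],[0,0,0.45]],[0,[180,140,50],[0,0,0.6]],[0,[180,140,80],[0,0,0.75]],[0,[180,140,96],[0,0,0.9]],[0,[180,140,96],[0,0,1.05]],[0,[180,140,96],[0,0,1.2]],[0,[180,140,96],[0,0,1.35]],[0,[180,140,96],[0,0,1.5]]])

```text
t: 12.9
tcp_pos: [0.5494, -0.1495, 0.3116]
ee_rot: [[0.96, 0.278, -0.007], [0.278, -0.96, 0.002], [-0.006, -0.004, -1.0]]
wrist_force: [0.2, -0.1, 0.1]
finger_gap: 0.0855
```

Emit:
drive_tool(series=[[0,[0,0,0],[0,0,0.15]],[0,[0,0,0],[0,0,0.24]],[0,[0,0,0],[0,0,0.24]]])

```text
t: 13.2
tcp_pos: [0.5494, -0.1498, 0.3121]
ee_rot: [[0.999, 0.048, -0.006], [0.048, -0.999, 0.002], [-0.006, -0.002, -1.0]]
wrist_force: [0.7, 0.1, 0.2]
finger_gap: 0.0851
```

```bash
python3 - <<'E'
from h import *
im,d,K,T=cam('wrist','w6'); P=cloud(d,K,T); m=d>0
print('bars'); rect(P,m,.02,.032,(.45,.75,-.26,-.09))
print(robot.state()['joint_pos'])
go([.551,-.150,.023],-90)
E
```

```text
bars
2343 [293.  43.] ((675.8922119140625, -151.209228515625), (50.382999420166016, 26.24703598022461), 31.390270233154297)
1461 [283. 192.] ((553.1105346679688, -148.27127075195312), (25.96445083618164, 50.06364440917969), 88.57814025878906)
806 [364.  13.] ((700.0079345703125, -202.33175659179688), (17.688674926757812, 68.74966430664062), 3.2938501834869385)
[-0.3893  0.1986  1.8191 -0.0004  1.1292  1.1318]
go [0.551, -0.15, 0.023] -90 0 shift [  2.1   0.5 134.4] turn [-0.002  0.005  0.05 ]
```

Emit:
drive_tool(series=[[0,[4,-1.5,40],[0,0,0.073]],[0,[4,-1.5,85],[0,0,0.073]],[0,[4,-1.5,120],[0,0,0.073]],[0,[4,-1.5,134],[0,0,0.073]],[0,[4,-1.5,134],[0,0,0.073]],[255,[4,-1.5,134],[0,0,0.073]],[255,[4,-1.5,134],[0,0,0.073]],[255,[4,-1.5,134],[0,0,0.073]],[255,[4,-1.5,134],[0,0,0.073]],[255,[4,-1.5,134],[0,0,0.073]]], newtons=80)

```text
t: 14.25
tcp_pos: [0.5553, -0.1489, 0.1828]
ee_rot: [[1.0, -0.025, 0.002], [-0.025, -1.0, -0.001], [0.002, 0.001, -1.0]]
wrist_force: [-0.9, -0.5, 4.8]
finger_gap: 0.0241
```

Emit:
drive_tool(series=[[255,[0,0,0],[0,0,0]],[255,[0,0,-30],[0,0,0]],[255,[0,0,-70],[0,0,0]],[255,[0,0,-115],[0,0,0]],[255,[0,0,-160],[0,0,0]],[255,[0,0,-180],[0,0,0]],[255,[0,0,-180],[0,0,0]]])

```text
t: 14.95
tcp_pos: [0.5557, -0.1489, 0.3653]
ee_rot: [[1.0, -0.025, 0.007], [-0.025, -1.0, -0.003], [0.007, 0.003, -1.0]]
wrist_force: [0.4, 0.8, -2.5]
finger_gap: 0.0239
```

```bash
python3 - <<'E'
from h import *
s=robot.state(); print(s['tcp_pos'],s['wrist_force'],s['finger_gap'])
im,d,K,T=cam('top','top7'); P=cloud(d,K,T)
print('rocks');rect(P,(d>0)&(im[...,0].astype(int)-im[...,2]>15),.02,.09,(.43,.61,-.02,.16))
a=go([.53,.045,.2],-95.4)
E
```

```text
[ 0.5557 -0.1489  0.3653] [ 0.4373  0.8061 -2.4748] 0.02385360823156662
rocks
89 [225. 237.] ((478.1168212890625, 74.26243591308594), (26.987979888916016, 30.922115325927734), 50.392784118652344)
75 [238. 222.] ((522.9124755859375, 38.76729965209961), (26.404294967651367, 29.521575927734375), 2.2595391273498535)
68 [216. 218.] ((534.2709350585938, 104.74618530273438), (24.913375854492188, 25.992408752441406), 62.98324203491211)
go [0.53, 0.045, 0.2] -95.4 0 shift [ -29.5 -192.9    6.9] turn [ 0.001 -0.002  0.069]
```

```bash
python3 - <<'E'
from h import *
a=cv2.imread('pics/top7.png'); b=cv2.imread('pics/top5.png')
cv2.imwrite('pics/c7.png',np.hstack([cv2.resize(x[165:285,165:315],None,fx=2.6,fy=2.6,interpolation=cv2.INTER_CUBIC) for x in (a,b)]))
E
```

```text
(no output)
```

View pics/c7.png

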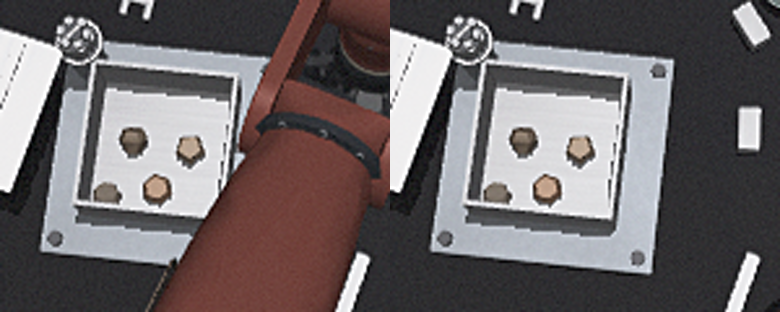

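```bash
python3 - <<'E'
from h import *
a=go([.5575,.0328,.21],-5.4)
a=go([.5575,.0328,.074],-5.4,0,a)
E
```

```text
go [0.5575, 0.0328, 0.21] -5.4 0 shift [  -1.7 -181.4   -3.1] turn [ 0.002 -0.001 -1.501]
go [0.5575, 0.0328, 0.074] -5.4 0 shift [  0.   0. 136.] turn [0. 0. 0.]
```

Emit:
drive_tool(series=[[255,[0,-20,0],[0,0,-0.15]],[255,[0,-50,0],[0,0,-0.3]],[255,[0,-80,0],[0,0,-0.45]],[255,[0,-110,0],[0,0,-0.6]],[255,[0,-140,0],[0,0,-0.75]],[255,[-1,-165,0],[0,0,-0.9]],[255,[-1.5,-181,-3],[0,0,-1.05]],[255,[-1.5,-181,-3],[0,0,-1.2]],[255,[-1.5,-181,-3],[0,0,-1.35]],[255,[-1.5,-181,-3],[0,0,-1.5]]])

```text
t: 16.0
tcp_pos: [0.5561, 0.0329, 0.3597]
ee_rot: [[0.089, 0.996, -0.008], [0.996, -0.089, 0.001], [-0.0, -0.008, -1.0]]
wrist_force: [0.2, -0.6, -2.1]
finger_gap: 0.0244
```

Emit:
drive_tool(series=[[255,[0,0,0],[0,0,0]],[255,[0,0,30],[0,0,0]],[255,[0,0,65],[0,0,0]],[255,[0,0,95],[0,0,0]],[255,[0,0,120],[0,0,0]],[255,[0,0,132],[0,0,0]],[255,[0,0,132],[0,0,0]]])

```text
t: 16.7
tcp_pos: [0.5554, 0.0325, 0.2283]
ee_rot: [[0.098, 0.995, -0.009], [0.995, -0.098, 0.001], [-0.0, -0.009, -1.0]]
wrist_force: [-0.9, 0.7, -3.6]
finger_gap: 0.0241
```

```bash
python3 - <<'E'
from h import *
s=robot.state(); print(s['tcp_pos'],s['ee_rot'],s['wrist_force'],s['finger_gap'])
E
```

```text
[0.5554 0.0325 0.2283] [[ 0.0976  0.9952 -0.0085]
 [ 0.9952 -0.0976  0.0006]
 [-0.0002 -0.0086 -1.    ]] [-0.8552  0.6741 -3.5765] 0.02411838387541619
```

Emit:
drive_tool(series=[[140,[0,0,0],[0,0,0]],[140,[0,0,0],[0,0,0]],[140,[0,0,0],[0,0,0]],[140,[0,0,-30],[0,0,0]],[140,[0,0,-75],[0,0,0]],[0,[0,0,-120],[0,0,0]],[0,[0,0,-150],[0,0,0]],[0,[0,0,-150],[0,0,0]]])

```text
t: 17.5
tcp_pos: [0.5599, 0.0324, 0.3905]
ee_rot: [[0.096, 0.995, 0.015], [0.995, -0.096, -0.001], [0.0, 0.015, -1.0]]
wrist_force: [-0.1, 0.0, 0.9]
finger_gap: 0.08
```

```bash
python3 - <<'E'
from h import *
s=robot.state(); print(s['tcp_pos'],s['finger_gap'])
go([.6759,-.1512,.16],-58.6)
E
```

```text
[0.5599 0.0324 0.3905] 0.08003261546345444
go [0.6759, -0.1512, 0.16] -58.6 0 shift [-171.7  132.    77.3] turn [ 0.013 -0.007  0.927]
```

```bash
python3 - <<'E'
from h import *
im,d,K,T=cam('top','top8'); P=cloud(d,K,T); m=d>0
rect(P,m,.02,.04,(.6,.72,-.18,-.09))
go([.6755,-.1515,.16],31.4)
E
```

```text
124 [304. 174.] ((674.0845947265625, -152.96194458007812), (49.47708511352539, 25.95347023010254), 31.601341247558594)
go [0.6755, -0.1515, 0.16] 31.4 0 shift [-172.   133.1   73.3] turn [ 0.009  0.003 -0.644]
```

Emit:
drive_tool(series=[[0,[-25,20,0],[0,0,-0.09]],[0,[-60,45,0],[0,0,-0.22]],[0,[-95,72,0],[0,0,-0.36]],[0,[-130,100,15],[0,0,-0.5]],[0,[-160,122,40],[0,0,-0.6]],[0,[-172,133,65],[0,0,-0.644]],[0,[-172,133,73],[0,0,-0.644]],[0,[-172,133,73],[0,0,-0.644]],[0,[-172,133,73],[0,0,-0.644]]])

```text
t: 18.45
tcp_pos: [0.6731, -0.1505, 0.3088]
ee_rot: [[-0.521, 0.853, -0.002], [0.853, 0.521, 0.001], [0.001, -0.001, -1.0]]
wrist_force: [0.5, 0.5, 0.3]
finger_gap: 0.085
```

```bash
python3 - <<'E'
from h import *
im,d,K,T=cam('wrist','w9'); P=cloud(d,K,T); m=d>0
rect(P,m,.02,.032,(.6,.73,-.19,-.09))
print(robot.state()['joint_pos'])
go([.6755,-.1515,.023],31.4)
E
```

```text
1474 [285. 202.] ((675.3287353515625, -151.37271118164062), (49.304443359375, 26.71825408935547), 31.310670852661133)
233 [304. 237.] ((709.6459350585938, -171.7902374267578), (49.31571960449219, 12.05177116394043), 40.394309997558594)
[-0.3214  0.4363  1.5174  0.      1.1877 -0.8703]
go [0.6755, -0.1515, 0.023] 31.4 0 shift [ -2.    1.2 131.9] turn [0.    0.    0.001]
```

Emit:
drive_tool(series=[[0,[-2,1,40],[0,0,0]],[0,[-2,1,85],[0,0,0]],[0,[-2,1,120],[0,0,0]],[0,[-2,1,132],[0,0,0]],[0,[-2,1,132],[0,0,0]],[255,[-2,1,132],[0,0,0]],[255,[-2,1,132],[0,0,0]],[255,[-2,1,132],[0,0,0]],[255,[-2,1,132],[0,0,0]],[255,[-2,1,132],[0,0,0]]], newtons=80)

```text
t: 19.5
tcp_pos: [0.6771, -0.1532, 0.1806]
ee_rot: [[-0.521, 0.853, 0.005], [0.853, 0.521, -0.002], [-0.004, 0.004, -1.0]]
wrist_force: [0.7, 0.3, 5.7]
finger_gap: 0.048
```

Emit:
drive_tool(series=[[255,[0,0,0],[0,0,0]],[255,[0,0,-30],[0,0,0]],[255,[0,0,-70],[0,0,0]],[255,[0,0,-115],[0,0,0]],[255,[0,0,-160],[0,0,0]],[255,[0,0,-185],[0,0,0]],[255,[0,0,-185],[0,0,0]]])

```text
t: 20.2
tcp_pos: [0.6769, -0.1531, 0.3688]
ee_rot: [[-0.521, 0.853, 0.01], [0.853, 0.521, -0.004], [-0.009, 0.007, -1.0]]
wrist_force: [0.2, -1.3, -1.4]
finger_gap: 0.0483
```

```bash
python3 - <<'E'
from h import *
s=robot.state(); print(s['tcp_pos'],s['wrist_force'],s['finger_gap'])
a=go([.525,.073,.21],-5.4)
im,d,K,T=cam('side'); cv2.imwrite('pics/s10.png',cv2.resize(im[200:320,220:360],(700,600),interpolation=cv2.INTER_CUBIC)[:,:,::-1])
E
```

```text
[ 0.6769 -0.1531  0.3688] [ 0.2446 -1.3163 -1.4294] 0.04829206036654259
go [0.525, 0.073, 0.21] -5.4 0 shift [272.2 -11.8   1.4] turn [0.009 0.006 0.642]
```

View pics/s10.png

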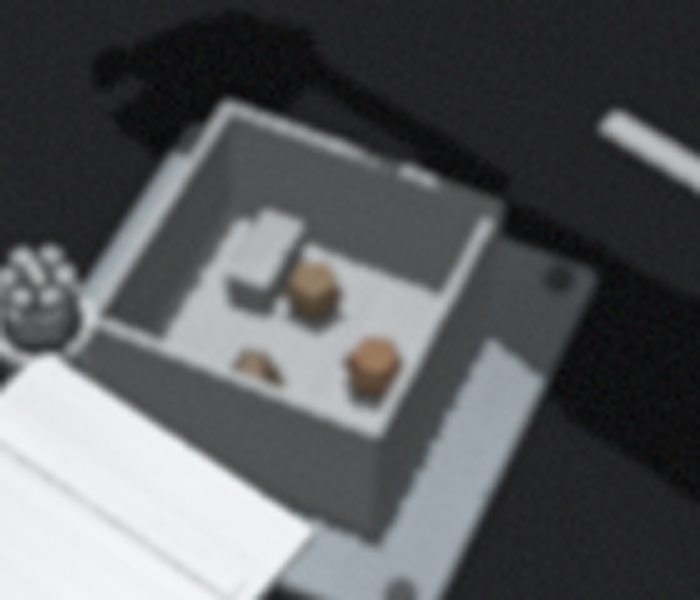

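The first bar lies flat in the box beside the lumps (picture 9 viewed). The second bar is held.

Emit:
drive_tool(series=[[255,[20,-1,0],[0,0,0.05]],[255,[55,-2,0],[0,0,0.13]],[255,[90,-4,0],[0,0,0.21]],[255,[125,-6,0],[0,0,0.29]],[255,[160,-8,0],[0,0,0.37]],[255,[195,-9,0],[0,0,0.45]],[255,[230,-10,0],[0,0,0.54]],[255,[258,-11,0],[0,0,0.61]],[255,[272,-12,0],[0,0,0.642]],[255,[272,-12,0],[0,0,0.642]]])

```text
t: 21.25
tcp_pos: [0.5209, 0.0746, 0.3582]
ee_rot: [[0.091, 0.996, -0.008], [0.996, -0.091, 0.0], [-0.0, -0.008, -1.0]]
wrist_force: [-0.5, -0.6, -2.5]
finger_gap: 0.048
```

Emit:
drive_tool(series=[[255,[0,0,0],[0,0,0]],[255,[0,0,30],[0,0,0]],[255,[0,0,65],[0,0,0]],[255,[0,0,95],[0,0,0]],[255,[0,0,120],[0,0,0]],[255,[0,0,133],[0,0,0]],[255,[0,0,133],[0,0,0]]])

```text
t: 21.95
tcp_pos: [0.5223, 0.0724, 0.2261]
ee_rot: [[0.094, 0.996, -0.007], [0.996, -0.094, -0.0], [-0.001, -0.007, -1.0]]
wrist_force: [0.3, -0.0, -1.2]
finger_gap: 0.0481
```

Emit:
drive_tool(series=[[60,[0,0,0],[0,0,0]],[60,[0,0,0],[0,0,0]],[60,[0,0,0],[0,0,0]],[60,[0,0,-30],[0,0,0]],[60,[0,0,-75],[0,0,0]],[0,[0,0,-120],[0,0,0]],[0,[0,0,-150],[0,0,0]],[0,[0,0,-150],[0,0,0]]])

```text
t: 22.75
tcp_pos: [0.5257, 0.0734, 0.3872]
ee_rot: [[0.093, 0.996, 0.014], [0.996, -0.093, 0.0], [0.001, 0.014, -1.0]]
wrist_force: [0.2, -0.5, -0.4]
finger_gap: 0.0851
```

```bash
python3 - <<'E'
from h import *
s=robot.state(); print(s['tcp_pos'],s['wrist_force'],s['finger_gap'],s['joint_pos'])
w,d,K,T=cam('wrist'); P=cloud(d,K,T); m=d>0
print('lid',);rect(P,m,.1,.112,(.4,.8,.1,.45)); print('knob'); rect(P,m,.134,.15,(.4,.6,.2,.45))
im,d,K,T=cam('top'); P=cloud(d,K,T); m=d>0
print('knobtop'); rect(P,m,.136,.15,(.4,.6,.2,.45))
cv2.imwrite('pics/w11.png',w[:,:,::-1])
E
```

```text
[0.5257 0.0734 0.3872] [ 0.1623 -0.4777 -0.3827] 0.08512692986472739 [0.0065 0.028  1.8564 0.0001 1.2428 0.0998]
lid
11704 [310.  31.] ((552.6817016601562, 184.96234130859375), (88.10535430908203, 185.959228515625), 84.44308471679688)
knob
none
knobtop
46 [129. 208.] ((538.385009765625, 326.6062316894531), (19.3862247467041, 19.68929672241211), 8.929805755615234)
```

View pics/w11.png

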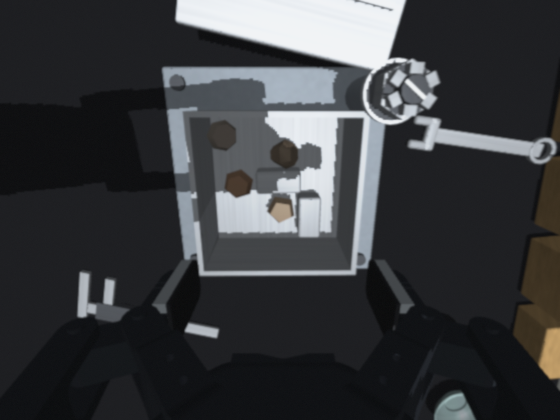

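Wrist view (picture 10): four lumps (222,135), (285,153), (238,183), (281,210) and both bars (278,180), (308,215) are in the box; nut and stud at (413,88). Next comes the lid knob.

```bash
python3 - <<'E'
from h import *
im,d,K,T=cam('wrist'); P=cloud(d,K,T); m=d>0
rect(P,m,.134,.155,(.58,.68,.1,.2)); rect(P,m,.142,.155,(.58,.68,.1,.2))
q=m&(P[...,2]>.142)&(abs(P[...,0]-.626)<.03)&(abs(P[...,1]-.156)<.03);print(P[q].mean(0),P[q][:,2].max())
rect(P,m,.09,.1,(.4,.65,-.05,.2))
a=go([.5385,.3255,.19],27.2)
E
```

```text
2112 [423.  87.] ((627.5021362304688, 158.20156860351562), (34.35130310058594, 34.448631286621094), 85.19998168945312)
1480 [426.  85.] ((628.0894775390625, 160.61346435546875), (29.395341873168945, 34.14451217651367), 83.1603775024414)
136 [421. 109.] ((626.06298828125, 144.43092346191406), (6.493967533111572, 9.06729507446289), 84.64106750488281)
[0.6273 0.1584 0.1442] 0.14776902808308867
5001 [282. 192.] ((524.2003784179688, 72.45288848876953), (160.44100952148438, 160.57794189453125), 84.52452850341797)
go [0.5385, 0.3255, 0.19] 27.2 0 shift [252.5  -8.3  34.3] turn [-0.    -0.    -0.568]
```

Emit:
drive_tool(series=[[0,[30,0,0],[0,0,-0.09]],[0,[70,-2,0],[0,0,-0.2]],[0,[110,-4,0],[0,0,-0.3]],[0,[150,-5,0],[0,0,-0.4]],[0,[190,-6,10],[0,0,-0.5]],[0,[230,-8,25],[0,0,-0.568]],[0,[252,-8,34],[0,0,-0.568]],[0,[252,-8,34],[0,0,-0.568]],[0,[252,-8,34],[0,0,-0.568]]])

```text
t: 23.8
tcp_pos: [0.5382, 0.3248, 0.3425]
ee_rot: [[-0.458, 0.889, -0.005], [0.889, 0.458, -0.002], [0.0, -0.005, -1.0]]
wrist_force: [-0.7, 0.3, 0.0]
finger_gap: 0.0857
```

```bash
python3 - <<'E'
from h import *
print(robot.state()['joint_pos'],robot.state()['tcp_pos'])
im,d,K,T=cam('wrist'); P=cloud(d,K,T); m=d>0
rect(P,m,.136,.15,(.48,.6,.28,.38))
S=np.array([.6278,.158])
G=np.array([S[0]+.191*np.cos(np.radians(118)),S[1]+.191*np.sin(np.radians(118)),.132]); print(G)
a=go(G,28)
st=a
for k in range(1,22):
    t=np.radians(118+k*4.87); go([S[0]+.191*np.cos(t),S[1]+.191*np.sin(t),.132],28+k*4.87,0,st)
    if k==10: st=(np.array([S[0]+.191*np.cos(t),S[1]+.191*np.sin(t),.132+.155]),Rt(28+k*4.87)); print('---')
E
```

```text
[ 0.4314  0.2827  1.6547 -0.0002  1.2096 -0.0439] [0.5382 0.3248 0.3425]
850 [289. 236.] ((539.8280639648438, 328.0674133300781), (20.896940231323242, 20.671297073364258), 28.027761459350586)
[0.5381 0.3266 0.132 ]
go [0.5381 0.3266 0.132 ] 28 0 shift [ 2.4  0.9 56.5] turn [-0.004 -0.    -0.014]
go [np.float64(0.5241376624481164), np.float64(0.3184216935868692), 0.132] 32.87 0 shift [ -0.7 -16.2   0. ] turn [ 0.     0.    -0.085]
go [np.float64(0.5108928595548534), np.float64(0.3090421150306721), 0.132] 37.74 0 shift [ -2.8 -32.3   0. ] turn [ 0.    0.   -0.17]
go [np.float64(0.49849215338286523), np.float64(0.2985719773042961), 0.132] 42.61 0 shift [ -6.2 -48.2   0. ] turn [ 0.     0.    -0.255]
go [np.float64(0.4870250799124302), np.float64(0.28708687723521065), 0.132] 47.480000000000004 0 shift [-10.9 -63.7   0. ] turn [ 0.    0.   -0.34]
go [np.float64(0.47657443407876054), np.float64(0.27466973991485905), 0.132] 52.35 0 shift [-17.  -78.8   0. ] turn [ 0.     0.    -0.425]
go [np.float64(0.4672156719733304), np.float64(0.2614102199602291), 0.132] 57.22 0 shift [-24.3 -93.2   0. 
[... 1436 characters left out ...]
0.44923646075725), np.float64(0.09020573436415982), 0.132] 110.79 0 shift [ -32.8 -107.1    0. ] turn [ 0.     0.    -0.595]
go [np.float64(0.45563650540282485), np.float64(0.07529128747170317), 0.132] 115.66 0 shift [ -42.5 -120.1    0. ] turn [ 0.    0.   -0.68]
go [np.float64(0.4632796104873035), np.float64(0.06097401670381998), 0.132] 120.53 0 shift [ -53.2 -132.3    0. ] turn [ 0.     0.    -0.765]
go [np.float64(0.4721105910158462), np.float64(0.047357296082548336), 0.132] 125.4 0 shift [ -64.9 -143.5    0. ] turn [ 0.    0.   -0.85]
go [np.float64(0.48206568525686494), np.float64(0.03453944149507164), 0.132] 130.26999999999998 0 shift [ -77.6 -153.7    0. ] turn [ 0.     0.    -0.935]
```

Emit:
drive_tool(series=[[0,[2.4,1.5,30],[0,0,-0.014]],[0,[2.4,1.5,50],[0,0,-0.014]],[0,[2.4,1.5,56],[0,0,-0.014]],[0,[2.4,1.5,56],[0,0,-0.014]],[255,[2.4,1.5,56],[0,0,-0.014]],[255,[2.4,1.5,56],[0,0,-0.014]],[255,[2.4,1.5,56],[0,0,-0.014]],[255,[2.4,1.5,56],[0,0,-0.014]],[255,[2.4,1.5,56],[0,0,-0.014]],[255,[2.4,1.5,56],[0,0,-0.014]]], newtons=25)

```text
t: 24.85
tcp_pos: [0.5395, 0.3279, 0.2898]
ee_rot: [[-0.469, 0.883, 0.0], [0.883, 0.469, 0.001], [0.0, 0.001, -1.0]]
wrist_force: [-0.4, -0.4, 3.5]
finger_gap: 0.021
```

Emit:
drive_tool(series=[[255,[-0.7,-16.2,0],[0,0,-0.085]],[255,[-2.8,-32.3,0],[0,0,-0.17]],[255,[-6.2,-48.2,0],[0,0,-0.255]],[255,[-10.9,-63.7,0],[0,0,-0.34]],[255,[-17,-78.8,0],[0,0,-0.425]],[255,[-24.3,-93.2,0],[0,0,-0.51]],[255,[-32.8,-107.1,0],[0,0,-0.595]],[255,[-42.5,-120.1,0],[0,0,-0.68]],[255,[-53.2,-132.3,0],[0,0,-0.765]],[255,[-64.9,-143.5,0],[0,0,-0.85]]])

```text
t: 25.85
tcp_pos: [0.4421, 0.2032, 0.2898]
ee_rot: [[-0.974, 0.227, -0.003], [0.227, 0.974, 0.002], [0.003, 0.001, -1.0]]
wrist_force: [-3.0, 0.8, 6.1]
finger_gap: 0.0209
```

```bash
python3 - <<'E'
from h import *
s=robot.state(); print(s['tcp_pos'],s['ee_rot'],s['wrist_force'],s['finger_gap'],s['joint_pos'])
S=np.array([.6278,.158]); v=s['tcp_pos'][:2]-S; print(np.linalg.norm(v),np.degrees(np.arctan2(v[1],v[0])))
go([.4389,.1860,.132],81.57)
E
```

```text
[0.4421 0.2032 0.2898] [[-0.9738  0.2272 -0.0028]
 [ 0.2272  0.9738  0.0018]
 [ 0.0031  0.0011 -1.    ]] [-3.0127  0.8165  6.0604] 0.020913267233111384 [ 0.2858  0.0573  2.0267  0.0029  1.0598 -1.0571]
0.19114090671103484 166.31370581559213
go [0.4389, 0.186, 0.132] 81.57 0 shift [ -0.8 -17.5   2.7] turn [ 0.001 -0.003 -0.082]
```

Lid follows well. Second arc, then the last 5°.

Emit:
drive_tool(series=[[255,[-0.7,-16.2,0],[0,0,-0.085]],[255,[-2.8,-32.3,0],[0,0,-0.17]],[255,[-6.2,-48.2,0],[0,0,-0.255]],[255,[-10.9,-63.7,0],[0,0,-0.34]],[255,[-17,-78.8,0],[0,0,-0.425]],[255,[-24.3,-93.2,0],[0,0,-0.51]],[255,[-32.8,-107.1,0],[0,0,-0.595]],[255,[-42.5,-120.1,0],[0,0,-0.68]],[255,[-53.2,-132.3,0],[0,0,-0.765]],[255,[-64.9,-143.5,0],[0,0,-0.85]]])

```text
t: 26.85
tcp_pos: [0.4721, 0.0473, 0.2897]
ee_rot: [[-0.813, -0.583, -0.006], [-0.583, 0.813, -0.002], [0.007, 0.002, -1.0]]
wrist_force: [-6.8, -3.9, 9.9]
finger_gap: 0.021
```

Emit:
drive_tool(series=[[255,[-0.3,-8,0],[0,0,-0.04]],[255,[-0.7,-14,0],[0,0,-0.07]],[255,[-0.7,-17,0],[0,0,-0.085]],[255,[-0.7,-17,0],[0,0,-0.085]]])

```text
t: 27.25
tcp_pos: [0.4818, 0.035, 0.2897]
ee_rot: [[-0.763, -0.646, -0.01], [-0.646, 0.763, 0.001], [0.007, 0.007, -1.0]]
wrist_force: [-10.9, 1.2, 12.9]
finger_gap: 0.021
```

```bash
python3 - <<'E'
from h import *
s=robot.state(); print(s['tcp_pos'],s['ee_rot'],s['wrist_force'],s['finger_gap'],s['joint_pos'])
S=np.array([.6278,.158]); v=s['tcp_pos'][:2]-S; print(np.linalg.norm(v),np.degrees(np.arctan2(v[1],v[0]))%360)
E
```

```text
[0.4818 0.035  0.2897] [[-0.7633 -0.646  -0.0103]
 [-0.646   0.7633  0.0007]
 [ 0.0074  0.0072 -0.9999]] [-10.9059   1.2158  12.9413] 0.020968292551675854 [-0.0729  0.0522  2.0322 -0.      1.0675 -2.3461]
0.19094124427800943 220.10606541348545
```

Emit:
drive_tool(series=[[0,[0,0,0],[0,0,0]],[0,[0,0,0],[0,0,0]],[0,[0,0,0],[0,0,0]],[0,[0,0,0],[0,0,0]],[0,[0,0,-30],[0,0,0]],[0,[0,0,-70],[0,0,0]],[0,[0,0,-115],[0,0,0]],[0,[0,0,-115],[0,0,0]]])

```text
t: 28.05
tcp_pos: [0.486, 0.0349, 0.4116]
ee_rot: [[-0.763, -0.646, 0.014], [-0.646, 0.763, -0.001], [-0.01, -0.01, -1.0]]
wrist_force: [1.1, 0.2, 0.3]
finger_gap: 0.0853
```

```bash
python3 - <<'E'
from h import *
go([.6278,.158,.235],135)
im,d,K,T=cam('wrist'); P=cloud(d,K,T); m=d>0
rect(P,m,.101,.111,(.4,.66,-.05,.22))
im,d,K,T=cam('side'); P=cloud(d,K,T); m=d>0
rect(P,m,.101,.111,(.4,.66,-.05,.22))
E
```

```text
go [0.6278, 0.158, 0.235] 135 0 shift [-187.5    2.5   23.5] turn [-0.01   0.009 -0.083]
22928 [289. 233.] ((543.7952270507812, 87.51736450195312), (200.3544158935547, 201.75172424316406), 84.5326156616211)
3377 [277. 253.] ((545.8394165039062, 89.71321868896484), (206.1957550048828, 202.20179748535156), 84.39203643798828)
```

Emit:
drive_tool(series=[[0,[-30,0,4],[0,0,-0.02]],[0,[-75,1,8],[0,0,-0.04]],[0,[-120,2,14],[0,0,-0.06]],[0,[-160,2,20],[0,0,-0.083]],[0,[-187,2.5,23.5],[0,0,-0.083]],[0,[-187,2.5,23.5],[0,0,-0.083]],[0,[-187,2.5,23.5],[0,0,-0.083]],[0,[-187,2.5,23.5],[0,0,-0.083]]])

```text
t: 28.95
tcp_pos: [0.6237, 0.1571, 0.3789]
ee_rot: [[-0.707, -0.707, -0.004], [-0.707, 0.707, -0.001], [0.003, 0.002, -1.0]]
wrist_force: [-0.2, -0.2, 0.1]
finger_gap: 0.0854
```

```bash
cat >> h.py <<'E'
S0=np.array([.6278,.158])
def nutview(name,n='wrist',zt=.142,px=8):
    """rectify onto plane z=zt, 60 mm square about S0, px per mm; world x up, y left"""
    im,d,K,T=cam(n); N=60*px
    g=np.array([[S0[0]+.03,S0[1]+.03],[S0[0]+.03,S0[1]-.03],[S0[0]-.03,S0[1]-.03],[S0[0]-.03,S0[1]+.03]])
    pts=np.c_[g,np.full(4,zt)]; c=(pts-T[:3,3])@T[:3,:3]; uv=(c/c[:,2:])@K.T
    H=cv2.getPerspectiveTransform(uv[:,:2].astype(np.float32),np.float32([[0,0],[N,0],[N,N],[0,N]]))
    r=cv2.warpPerspective(im,H,(N,N),flags=cv2.INTER_CUBIC); cv2.imwrite('pics/'+name+'.png',r[:,:,::-1])
    P=cloud(d,K,T); m=(d>0)&(np.hypot(P[...,0]-S0[0],P[...,1]-S0[1])<.03)
    return r,P[m]
E
python3 - <<'E'
from h import *
s=robot.state(); print(s['tcp_pos'],s['joint_pos'])
r,Q=nutview('n1')
print(np.median(Q[Q[:,2]>.13],0)); 
h,e=np.histogram(Q[:,2],np.arange(.1,.152,.001)); print([(round(a,4),b) for a,b in zip(e,h) if b>20])
E
```

```text
[0.6237 0.1571 0.3789] [ 0.1378  0.2773  1.5898 -0.0001  1.2785 -2.218 ]
[0.6181 0.1484 0.2914]
[(np.float64(0.105), np.int64(86)), (np.float64(0.106), np.int64(321)), (np.float64(0.107), np.int64(305)), (np.float64(0.108), np.int64(82)), (np.float64(0.12), np.int64(22)), (np.float64(0.122), np.int64(22)), (np.float64(0.131), np.int64(38)), (np.float64(0.132), np.int64(163)), (np.float64(0.133), np.int64(171)), (np.float64(0.134), np.int64(60)), (np.float64(0.135), np.int64(33)), (np.float64(0.136), np.int64(23)), (np.float64(0.137), np.int64(24)), (np.float64(0.138), np.int64(36)), (np.float64(0.139), np.int64(27)), (np.float64(0.14), np.int64(37)), (np.float64(0.141), np.int64(75)), (np.float64(0.142), np.int64(327)), (np.float64(0.143), np.int64(248)), (np.float64(0.144), np.int64(95)), (np.float64(0.145), np.int64(244)), (np.float64(0.146), np.int64(141))]
```

View pics/n1.png

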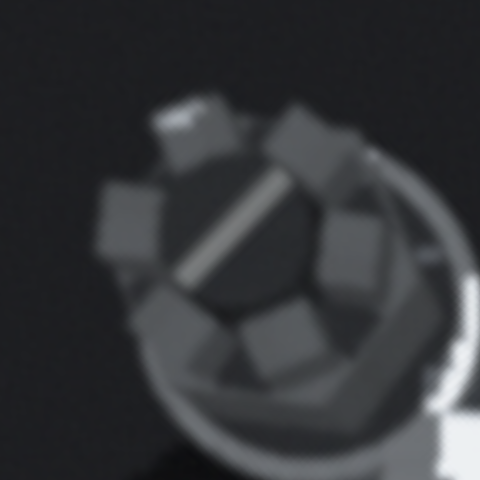

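```bash
python3 - <<'E'
from h import *
s=robot.state(); print(s['tcp_pos'],s['moment'])
r,Q=nutview('n2')
rr=np.hypot(Q[:,0]-S0[0],Q[:,1]-S0[1]); z=Q[:,2]
for nm,a,b,lo,hi in(('stud',0,.008,.14,.15),('crown',.011,.017,.139,.1445),('shoulder',.015,.02,.128,.136),('lid',.02,.03,.1,.112)):
    k=(rr>a)&(rr<b)&(z>lo)&(z<hi); print(nm,k.sum(),np.median(z[k]),z[k].mean())
go([.6284,.1579,.17],112.9);go([.6284,.1579,.131],112.9)
E
```

```text
[0.6237 0.157  0.3795] [-0.0342  0.0168  0.0604]
stud 323 0.14572319886377477 0.1457533472058431
crown 546 0.14280861513419868 0.14270815530259667
shoulder 361 0.13295260795000546 0.13268408601136988
lid 690 0.10677151558209792 0.1066054480882173
go [0.6284, 0.1579, 0.17] 112.9 0 shift [-4.  -2.6 55. ] turn [ 0.001 -0.002  0.385]
go [0.6284, 0.1579, 0.131] 112.9 0 shift [-4.  -2.6 94. ] turn [ 0.001 -0.002  0.385]
```

Emit:
drive_tool(series=[[0,[-4,-2.6,15],[0,0,0.13]],[0,[-4,-2.6,30],[0,0,0.26]],[0,[-4,-2.6,45],[0,0,0.385]],[0,[-4,-2.6,55],[0,0,0.385]],[0,[-4,-2.6,55],[0,0,0.385]]])

```text
t: 29.55
tcp_pos: [0.6281, 0.1581, 0.3236]
ee_rot: [[-0.92, -0.392, -0.005], [-0.392, 0.92, -0.0], [0.004, 0.001, -1.0]]
wrist_force: [0.2, -0.3, -0.2]
finger_gap: 0.0856
```

```bash
python3 - <<'E'
from h import *
s=robot.state(); print(s['tcp_pos'],s['moment'],s['joint_pos'])
go([.6284,.1579,.131],112.9)
E
```

```text
[0.6281 0.1581 0.3236] [-0.0774  0.0312 -0.0347] [ 0.1382  0.3403  1.6192  0.0002  1.1867 -1.835 ]
go [0.6284, 0.1579, 0.131] 112.9 0 shift [-0.3 -0.3 37.6] turn [ 0.001 -0.004  0.003]
```

Emit:
drive_tool(series=[[0,[0,0,20],[0,0,0]],[0,[0,0,33],[0,0,0]],[0,[0,0,37],[0,0,0]],[0,[0,0,37],[0,0,0]],[255,[0,0,37],[0,0,0]],[255,[0,0,37],[0,0,0]],[255,[0,0,37],[0,0,0]],[255,[0,0,37],[0,0,0]],[255,[0,0,37],[0,0,0]]], newtons=100)

```text
t: 30.45
tcp_pos: [0.6297, 0.1584, 0.2898]
ee_rot: [[-0.921, -0.39, 0.001], [-0.39, 0.921, -0.001], [-0.0, -0.001, -1.0]]
wrist_force: [-1.5, -2.8, 4.9]
finger_gap: 0.0335
```

```bash
python3 - <<'E'
from h import *
s=robot.state(); print(s['tcp_pos'],s['wrist_force'],s['moment'],s['finger_gap'])
E
```

```text
[0.6297 0.1584 0.2898] [-1.4578 -2.7857  4.9289] [-0.4265  0.1472 -0.0499] 0.03352116818357604
```

Emit:
drive_tool(series=[[255,[0,0,0.2],[0,0,0.1]],[255,[0,0,0.4],[0,0,0.24]],[255,[0,0,0.6],[0,0,0.38]],[255,[0,0,0.7],[0,0,0.52]],[255,[0,0,0.9],[0,0,0.66]],[255,[0,0,1.1],[0,0,0.8]],[255,[0,0,1.2],[0,0,0.94]],[255,[0,0,1.4],[0,0,1.08]],[255,[0,0,1.6],[0,0,1.22]],[255,[0,0,1.8],[0,0,1.36]]])

```text
t: 31.45
tcp_pos: [0.6295, 0.1571, 0.288]
ee_rot: [[-0.571, 0.821, -0.001], [0.821, 0.571, -0.005], [-0.003, -0.004, -1.0]]
wrist_force: [-3.0, -6.9, 7.2]
finger_gap: 0.0336
```

```bash
python3 - <<'E'
from h import *
s=robot.state(); R=s['ee_rot']; print(s['tcp_pos'],s['wrist_force'],s['moment'],s['finger_gap'],np.degrees(np.arctan2(R[1,1],R[0,1])),s['joint_pos'][5])
E
```

```text
[0.6295 0.1571 0.288 ] [-2.9565 -6.8912  7.1521] [-1.1509  0.5292  0.3077] 0.033591705128669255 34.80060846539997 -0.46776052788073236
```

Emit:
drive_tool(series=[[255,[0,0,0.2],[0,0,0.12]],[255,[0,0,0.4],[0,0,0.26]],[255,[0,0,0.6],[0,0,0.4]],[255,[0,0,0.7],[0,0,0.54]],[255,[0,0,0.9],[0,0,0.68]],[255,[0,0,1.1],[0,0,0.82]],[255,[0,0,1.2],[0,0,0.96]],[255,[0,0,1.4],[0,0,1.1]],[255,[0,0,1.6],[0,0,1.24]],[255,[0,0,1.8],[0,0,1.38]]])

```text
t: 32.45
tcp_pos: [0.6283, 0.1572, 0.2862]
ee_rot: [[0.698, 0.716, -0.006], [0.716, -0.698, -0.005], [-0.008, -0.001, -1.0]]
wrist_force: [-7.3, -7.0, 11.3]
finger_gap: 0.0335
```

Emit:
drive_tool(series=[[255,[0,0,0.2],[0,0,0.12]],[255,[0,0,0.4],[0,0,0.25]],[255,[0,0,0.5],[0,0,0.36]],[255,[0,0,0.5],[0,0,0.36]]])

```text
t: 32.85
tcp_pos: [0.628, 0.1575, 0.2857]
ee_rot: [[0.904, 0.427, -0.007], [0.426, -0.904, -0.004], [-0.008, 0.0, -1.0]]
wrist_force: [-8.7, -5.3, 12.0]
finger_gap: 0.0334
```

```bash
python3 - <<'E'
from h import *
s=robot.state(); R=s['ee_rot']; print(s['tcp_pos'],s['wrist_force'],s['moment'],s['finger_gap'],np.degrees(np.arctan2(R[1,1],R[0,1])),s['joint_pos'][5])
E
```

```text
[0.628  0.1575 0.2857] [-8.7287 -5.3127 12.0119] [-0.978   1.3641 -0.2042] 0.033409729555250615 -64.75374651483283 1.269568414543496
```

Emit:
drive_tool(series=[[0,[0,0,0],[0,0,0]],[0,[0,0,0],[0,0,0]],[0,[0,0,0],[0,0,0]],[0,[0,0,0],[0,0,0]],[0,[0,0,-30],[0,0,0]],[0,[0,0,-70],[0,0,0]],[0,[0,0,-95],[0,0,0]],[0,[0,0,-95],[0,0,0]],[0,[0,0,-95],[0,0,0]]])

```text
t: 33.75
tcp_pos: [0.6294, 0.1589, 0.3798]
ee_rot: [[0.904, 0.428, 0.001], [0.428, -0.904, 0.0], [0.001, -0.0, -1.0]]
wrist_force: [0.5, 0.3, -0.4]
finger_gap: 0.0856
```

```bash
cat >> h.py <<'E'
def heights(Q):
    rr=np.hypot(Q[:,0]-S0[0],Q[:,1]-S0[1]); z=Q[:,2]; o={}
    for nm,a,b,lo,hi in(('stud',0,.008,.14,.15),('crown',.0115,.0165,.1355,.1442),('lid',.022,.03,.1,.112)):
        k=(rr>a)&(rr<b)&(z>lo)&(z<hi); o[nm]=np.median(z[k])
    print({k:round(float(v)*1000,2) for k,v in o.items()},'q(stud)=%.2f q(lid)=%.2f'%(((o['stud']-o['crown'])*1e3-8)*np.pi/4,((o['lid']+.031-o['crown'])*1e3)*np.pi/4))
E
python3 - <<'E'
from h import *
s=robot.state(); R=s['ee_rot']; print(s['tcp_pos'],np.degrees(np.arctan2(R[1,1],R[0,1])))
r,Q=nutview('n3',zt=.140); heights(Q)
E
```

```text
[0.6294 0.1589 0.3798] -64.66422706258173
{'stud': 145.55, 'crown': 138.77, 'lid': 106.35} q(stud)=-0.96 q(lid)=-1.11
```

View pics/n3.png

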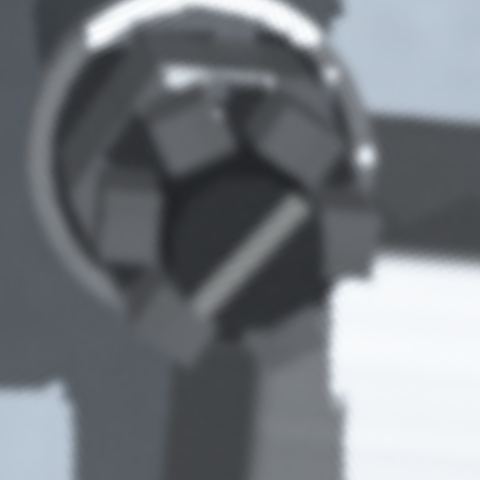

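```bash
python3 - <<'E'
from h import *
go([.6284,.1579,.165],-4.8);go([.6284,.1579,.1275],-4.8)
E
```

```text
go [0.6284, 0.1579, 0.165] -4.8 0 shift [-0.7  0.7 58.1] turn [-0.002  0.002 -1.045]
go [0.6284, 0.1579, 0.1275] -4.8 0 shift [-0.6  0.7 95.6] turn [-0.002  0.002 -1.045]
```

Emit:
drive_tool(series=[[0,[-0.6,0.7,10],[0,0,-0.14]],[0,[-0.6,0.7,20],[0,0,-0.28]],[0,[-0.6,0.7,30],[0,0,-0.42]],[0,[-0.6,0.7,40],[0,0,-0.56]],[0,[-0.6,0.7,50],[0,0,-0.7]],[0,[-0.6,0.7,58],[0,0,-0.84]],[0,[-0.6,0.7,58],[0,0,-0.98]],[0,[-0.6,0.7,58],[0,0,-1.045]],[0,[-0.6,0.7,58],[0,0,-1.045]],[0,[-0.6,0.7,58],[0,0,-1.045]]])

```text
t: 34.8
tcp_pos: [0.6283, 0.1578, 0.3193]
ee_rot: [[0.085, 0.996, -0.004], [0.996, -0.085, -0.0], [-0.001, -0.004, -1.0]]
wrist_force: [-0.4, 0.5, 0.8]
finger_gap: 0.0852
```

```bash
python3 - <<'E'
from h import *
print(robot.state()['tcp_pos'])
go([.6284,.1579,.1275],-4.8)
E
```

```text
[0.6283 0.1578 0.3193]
go [0.6284, 0.1579, 0.1275] -4.8 0 shift [ 0.1  0.2 36.8] turn [-0.004  0.001 -0.001]
```

Emit:
drive_tool(series=[[0,[0,0,20],[0,0,0]],[0,[0,0,33],[0,0,0]],[0,[0,0,36.5],[0,0,0]],[0,[0,0,36.5],[0,0,0]],[255,[0,0,36.5],[0,0,0]],[255,[0,0,36.5],[0,0,0]],[255,[0,0,36.5],[0,0,0]],[255,[0,0,36.5],[0,0,0]],[255,[0,0,36.5],[0,0,0]]], newtons=100)

```text
t: 35.7
tcp_pos: [0.6287, 0.158, 0.2862]
ee_rot: [[0.084, 0.996, -0.002], [0.996, -0.084, 0.0], [0.0, -0.002, -1.0]]
wrist_force: [-3.4, -1.1, 5.7]
finger_gap: 0.0335
```

Emit:
drive_tool(series=[[255,[0,0,0.2],[0,0,0.1]],[255,[0,0,0.4],[0,0,0.24]],[255,[0,0,0.6],[0,0,0.38]],[255,[0,0,0.7],[0,0,0.52]],[255,[0,0,0.9],[0,0,0.66]],[255,[0,0,1.1],[0,0,0.8]],[255,[0,0,1.2],[0,0,0.94]],[255,[0,0,1.4],[0,0,1.08]],[255,[0,0,1.5],[0,0,1.2]],[255,[0,0,1.5],[0,0,1.2]]])

```text
t: 36.7
tcp_pos: [0.629, 0.1578, 0.2847]
ee_rot: [[0.959, 0.283, -0.001], [0.283, -0.959, -0.0], [-0.001, 0.0, -1.0]]
wrist_force: [-3.2, -1.7, 6.1]
finger_gap: 0.0336
```

```bash
python3 - <<'E'
from h import *
s=robot.state(); R=s['ee_rot']; print(s['tcp_pos'],s['wrist_force'],s['moment'],s['finger_gap'],np.degrees(np.arctan2(R[1,1],R[0,1])),s['joint_pos'][5])
go([.6284,.1579,.1275],-105.8)
E
```

```text
[0.629  0.1578 0.2847] [-3.1519 -1.7417  6.0998] [-0.1726  0.5607 -0.0884] 0.033637470148850046 -73.559087888496 1.4216828081078379
go [0.6284, 0.1579, 0.1275] -105.8 0 shift [-0.5 -0.3  2.2] turn [0.    0.001 0.563]
```

Emit:
drive_tool(series=[[255,[0,0,0.1],[0,0,0.1]],[255,[0,0,0.3],[0,0,0.2]],[255,[0,0,0.4],[0,0,0.3]],[255,[0,0,0.5],[0,0,0.4]],[255,[0,0,0.6],[0,0,0.5]],[255,[0,0,0.7],[0,0,0.563]],[255,[0,0,0.7],[0,0,0.563]],[255,[0,0,0.7],[0,0,0.563]]])

```text
t: 37.5
tcp_pos: [0.629, 0.1575, 0.284]
ee_rot: [[0.963, -0.27, -0.001], [-0.27, -0.963, -0.001], [-0.001, 0.001, -1.0]]
wrist_force: [-3.2, -1.1, 6.3]
finger_gap: 0.0335
```

Emit:
drive_tool(series=[[0,[0,0,0],[0,0,0]],[0,[0,0,0],[0,0,0]],[0,[0,0,0],[0,0,0]],[0,[0,0,0],[0,0,0]],[0,[0,0,-30],[0,0,0]],[0,[0,0,-70],[0,0,0]],[0,[0,0,-95],[0,0,0]],[0,[0,0,-95],[0,0,0]],[0,[0,0,-95],[0,0,0]]])

```text
t: 38.4
tcp_pos: [0.6291, 0.1579, 0.3781]
ee_rot: [[0.962, -0.272, 0.001], [-0.272, -0.962, 0.0], [0.0, -0.001, -1.0]]
wrist_force: [0.0, 0.0, -0.7]
finger_gap: 0.0852
```

```bash
python3 - <<'E'
from h import *
s=robot.state(); R=s['ee_rot']; print(s['tcp_pos'],np.degrees(np.arctan2(R[1,1],R[0,1])))
r,Q=nutview('n4',zt=.138); heights(Q)
im,d,K,T=cam('side'); P=cloud(d,K,T); m=d>0
rect(P,m,.034,.045,(.3,.6,-.5,-.2)); rect(P,m,.101,.111,(.4,.66,-.05,.22))
E
```

```text
[0.6291 0.1579 0.3781] -105.7994796290681
{'stud': 145.67, 'crown': 136.65, 'lid': 106.39} q(stud)=0.80 q(lid)=0.58
109 [331. 167.] ((490.2490234375, -341.15087890625), (71.87734985351562, 132.43478393554688), 9.062786102294922)
57 [355. 184.] ((408.0534973144531, -294.6472473144531), (97.13150787353516, 9.865503311157227), 8.098896980285645)
33 [365. 159.] ((409.864501953125, -417.0399169921875), (60.786231994628906, 10.073939323425293), 10.432339668273926)
3361 [277. 253.] ((545.3292236328125, 90.25454711914062), (206.8422088623047, 201.96575927734375), 83.68756866455078)
```

View pics/n4.png

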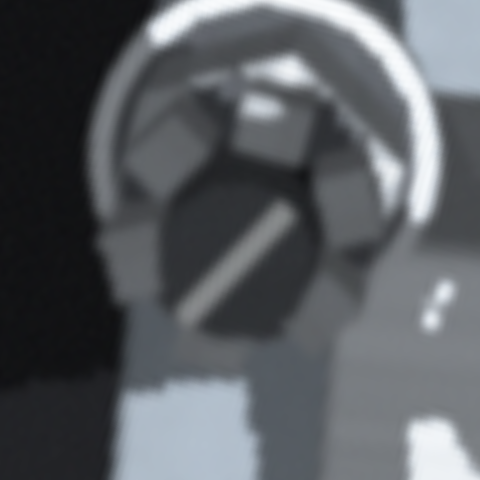

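Emit:
drive_tool(series=[[0,[-30,20,-10],[0,0,0]],[0,[-70,45,-30],[0,0,0]],[0,[-100,70,-40],[0,0,0]],[0,[-115,80,-50],[0,0,0]],[0,[-115,80,-50],[0,0,0]],[0,[-115,80,-50],[0,0,0]]])

```text
t: 39.1
tcp_pos: [0.4965, 0.1122, 0.4265]
ee_rot: [[0.962, -0.273, -0.002], [-0.273, -0.962, 0.0], [-0.002, 0.0, -1.0]]
wrist_force: [-0.3, -0.1, 0.3]
finger_gap: 0.0856
```

```bash
python3 - <<'E'
from h import *
s=robot.state(); print(s['tcp_pos'],s['wrist_force'],s['t'])
im,d,K,T=cam('wrist','w14'); P=cloud(d,K,T); m=d>0
rect(P,m,.101,.111,(.4,.66,-.05,.22)); rect(P,m,.134,.15,(.42,.55,-.03,.1))
im,d,K,T=cam('top','t14'); P=cloud(d,K,T); m=d>0
rect(P,m,.034,.045,(.3,.6,-.5,-.2)); rect(P,m,.09,.112,(.3,.6,-.5,-.2))
im2,*_=cam('side'); cv2.imwrite('pics/f.png',cv2.resize(np.hstack([im,im2]),(800,300))[:,:,::-1])
E
```

```text
[0.4965 0.1122 0.4265] [-0.2978 -0.0759  0.322 ] 39.1
28220 [310. 138.] ((544.7954711914062, 88.65401458740234), (202.43121337890625, 202.68472290039062), 84.60295867919922)
463 [366. 192.] ((481.6580810546875, 37.10258102416992), (20.41604232788086, 21.18456268310547), 43.455928802490234)
32 [356. 227.] ((513.66064453125, -303.59881591796875), (17.19491958618164, 58.90422058105469), 25.689746856689453)
259 [378. 247.] ((443.4441833496094, -351.37713623046875), (16.451217651367188, 123.61370086669922), 10.498961448669434)
```

View pics/f.png

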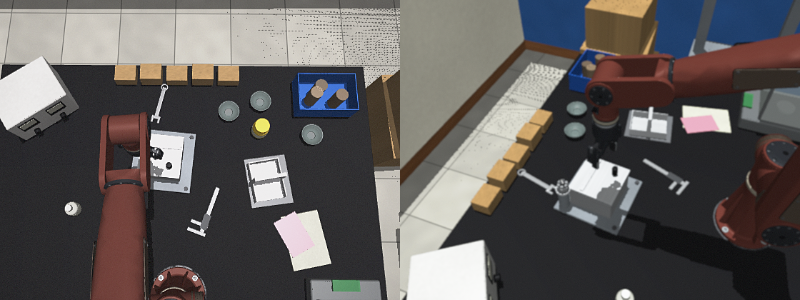

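Final views (picture 14): the lid is shut and square (84.60° against 84.52° for the box), the empty tray stands on its mat, and the bystanders are in place. Handing in.

```bash
python3 - <<'E'
from h import *
print(robot.job_done())
E
```

```text
the job is handed in; nothing more can be done
None
```

The job is done and handed in at about t = 39 s. I tipped all four rock lumps into the box, put both bars in with them, and set the empty tray upright on its mat. I then shut the lid and turned the nut down and on to the next slot.

My last checks showed:
- **Charge:** the wrist picture taken just before closing showed four lumps and two bars in the box. I did not look inside again after the lid was shut.
- **Lid:** it sits within about 0.1° of square with the box, measured by the wrist camera after the nut was tightened.
- **Nut:** a slot lines up with the white line on the stud to about 1°, against the 5° allowed. The slot count also fits the rule that a slot first meets the hole at 0.35–0.70 rad past tight.
- **Tray:** it stands upright and empty about 10 mm from the mat's centre.
- **Bystanders:** the jar, flask, dish and wrench appear unmoved in the final pictures. I judged this by eye and did not measure it.

Two readings disagreed. The nut's turn past tight, judged from heights, came out as 0.58 rad measured from the lid and 0.80 rad measured from the stud's end. Both are well under the 1.0 rad limit, but depth noise leaves the exact value uncertain. The side camera gave the lid's heading as 83.7°, against 84.6° from the wrist camera. I trusted the wrist view because it was closer and had many more points on the lid.

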